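# Load flasks into the curing rack, latch the keeper bar and run the lamp

## Robot

A 7-joint arm with a two-finger parallel gripper is mounted at the origin on the work surface. World frame = base frame: x ahead of the robot, y to its left, z up, the work surface at z = 0. Lengths are in m, angles in rad, forces in N, time in s.
With the tool pointing down it reaches from about 0.425 to 0.875 m from the base axis. Payload 4.7 kg.
Tool frame: the origin (TCP) lies midway between the tips of the shut fingers; the grasp point (between the pads) lies 19 mm behind it; z points along the fingers, y is the line along which they close (so a half turn about z gives the same grasp; the last joint's range is limited). The gripper opens to 87 mm and grips with 3 to 60 N. Pads are 19 mm wide; open, the fingers measure 117 mm over their backs; the gripper's body (75 mm by 190 mm) begins 51 mm behind the grasp point.
Start: joints at [1.327, 0.321, -0.07, 1.45, 0.023, 1.371, -0.057], TCP at [0.166, -0.629, 0.196] pointing down, gripper open.
Joint ranges: [-2.86, 2.86], [-0.3, 2.09], [-1.38, 1.24], [0.06, 2.45], [-1.56, 4.7], [0.09, 2.05], [-2.69, 2.69]. Speed limits (rad/s): [2.57, 2.57, 3.14, 3.14, 3.14, 3.14, 3.14].

## Interface

Orientations are given as a rotation vector (axis times angle).
In Python, from bench import ctrl gives the robot as it stands. The module is installed in compiled form; this text tells all that it offers.
- The arm moves only by the tool carry_out, never from a script. Its argument "steps" is a list of rows, each a list of 7 numbers: the turn, a rotation vector about the world's x, y, z in degrees, then the shift along the world's x, y, z in cm, then the opening, from 0 (shut) to 1 (fully open). A call has 1 to 12 rows; each row is the pose to reach, as a shift and turn from the pose commanded when the call began; what a row does not reach only later rows make up. A row lasts 1/10 s, in which the tool goes at most 50 mm and 8.59 degrees, less where a joint would pass 70% of its speed; a pose out of reach is approached as far as the arm can. A call with a gripper value outside its range is refused whole. The fingers move at their own pace and stop on an object; "squeeze" is the grip in N (left out, the last holds). Time passes only in rows, so rows that repeat a pose let the fingers close. It gives the time, the measured TCP pose, the force, the opening and the grip force at its end, in the units of the state.
- ctrl.get_state(): the state, without advancing time (a new reading comes with each control period).
- ctrl.get_image(name): name is "scene" or "side" or "wrist"; returns a dict with "pixels" (384x512x3 uint8, red, green, blue), "camera_matrix" (3x3 intrinsics, pixels), "cam_to_world" (4x4, takes a point from camera to world coordinates); the wrist camera has in their place "T_tool_cam" (4x4, takes a point from camera to tool coordinates, whose origin is the TCP and whose axes are the flange's). Camera axes: x right, y down, z forward; pixel columns grow to the right and rows downward; lengths in m; the calibration is good to about 2 mm. A picture is of the moment at which its call begins: read the wrist's pose just before it. There is no depth.
- ctrl.close_job(): hands the job in; it is judged then, once.
The state is a dict: "time": time; "joint_positions": joint angles; "qd": joint speeds; "joint_torque": joint torques, N m; "position": TCP position; "tool_rot": TCP orientation; "ft_force": force on the tool from outside, world axes, zero at the start; "torque": the same for the moment, N m; "grip_width": opening from 0.0 (shut) to 1.0 (fully open); "grip_force": force on a finger pad.
Only numpy, scipy, OpenCV 4.12 (cv2) and the standard library are available. Lean on these libraries where they do the work, as an engineer would, in place of code of your own. Each camera call takes 0.05 s, during which the arm holds its last target. There are 200 camera calls.

## Task

Stand every dark cork-stoppered flask from the bench upright in the curing rack, one to a bay, and let go of them; then swing the yellow keeper bar across them until it snaps fully shut into its catch. Then run the lamp: push the green-handled dimmer lever until it lines up with the red set-mark, leave it there for at least three seconds, and finally pull it all the way back to its off stop. If a flask gets displaced on the way, put it back in the rack; the bar must end shut, and do not push the tape roll, the phone or the blue scraper about.

Things in the scene. Friction and masses are not known exactly. Their poses are not given: they have to be found in the camera images.
- flask0: dark flat round flask (may be absent). Origin: centre of its foot's underside; y is its wide direction, x its thickness; a half turn about z looks the same. Foot 42 (x) by 60 (y), 10 mm high; disc body 76 mm across (y, z), 36 thick, centre 46 mm up; neck 22 mm wide from 80 to 100 mm; round cork 26 mm wide from 100 to 124 mm, to grip from above. About 220 g.
- flask1: dark flat round flask (may be absent). Origin: centre of its foot's underside; y is its wide direction, x its thickness; a half turn about z looks the same. Foot 42 (x) by 60 (y), 10 mm high; disc body 76 mm across (y, z), 36 thick, centre 46 mm up; neck 22 mm wide from 80 to 100 mm; round cork 26 mm wide from 100 to 124 mm, to grip from above. About 220 g.
- flask2: dark flat round flask (may be absent). Origin: centre of its foot's underside; y is its wide direction, x its thickness; a half turn about z looks the same. Foot 42 (x) by 60 (y), 10 mm high; disc body 76 mm across (y, z), 36 thick, centre 46 mm up; neck 22 mm wide from 80 to 100 mm; round cork 26 mm wide from 100 to 124 mm, to grip from above. About 220 g.
- flask3: dark flat round flask (may be absent). Origin: centre of its foot's underside; y is its wide direction, x its thickness; a half turn about z looks the same. Foot 42 (x) by 60 (y), 10 mm high; disc body 76 mm across (y, z), 36 thick, centre 46 mm up; neck 22 mm wide from 80 to 100 mm; round cork 26 mm wide from 100 to 124 mm, to grip from above. About 220 g.
- rack: fixed aluminium rack, 245 (x) by 96 mm (y). Origin: centre of its underside; x along its four bays, back wall at +y, open front at -y. Bay floor 12 mm up; blue dividers 52 mm high leave bays 55 mm wide at 60 mm pitch; back wall 80 mm high, inner face at y = 44 mm; front lip 22 mm high, inner face at y = -40 mm. Flasks stand with their wide direction along the rack's y.
- rack_bay0 (a point): centre of the floor of bay 0 (bay 0 nearest the keeper's hinge), where the middle of a flask's foot belongs
- rack_bay1 (a point): centre of the floor of bay 1 (bay 0 nearest the keeper's hinge), where the middle of a flask's foot belongs
- rack_bay2 (a point): centre of the floor of bay 2 (bay 0 nearest the keeper's hinge), where the middle of a flask's foot belongs
- rack_bay3 (a point): centre of the floor of bay 3 (bay 0 nearest the keeper's hinge), where the middle of a flask's foot belongs
- keeper (a joint): yellow keeper bar: 0 = fully shut along the rack's front (parallel to its x) against the end stop; grows to 1.0 rad as it swings out level, clockwise from above, away from the rack. Stays where left. In the last 15 mm of handle travel a spring ball in the catch resists with a few newtons, then holds it shut.
- keeper_hinge (a point): point on the keeper's vertical hinge axis (rack x = -135, y = -60 mm), at 105 mm height
- keeper_handle (a point): middle of the graspable part of the keeper's upright black handle: round post 18 mm in diameter, from 65 to 120 mm height, 288 mm from the hinge axis; this point is at 105 mm height. The bar itself is 10 mm thick and lies at 51 to 65 mm height.
- dimmer_unit: fixed grey lamp dimmer, 110 (x) by 70 (y) by 26 mm. Origin: centre of its underside. The lever turns about its y axis through the point (0, 0, 35 mm); a white scale disc of 50 mm radius, 6 mm thick, stands beside the lever at y = 24 to 30 mm.
- dimmer (a joint): angle of the dimmer lever: 0 = off stop, leaning 0.7 rad from upright towards the unit's -x; grows as it is pushed towards +x (0.7 = upright, 1.4 = far stop). Stays where it is left.
- dimmer_grip (a point): middle of the lever's green cross handle: cylinder 20 mm in diameter and 36 mm long along the unit's y, 110 mm from the pivot axis; can be pinched from above across its two ends
- setmark (a joint): angle of the red set-mark on the scale disc, measured like the lever's: the lever lines up with it when the two joint values are equal. Not to be moved (very stiff).
- setmark_tip (a point): outer tip of the red set-mark: bar 10 mm wide reaching 66 mm from the pivot axis, beside the lever at y = 27 mm of the unit
- tape: bystander: roll of green tape, 90 mm diameter, 25 high, origin under its centre
- phone: bystander: black phone, 70 by 150 by 9 mm, origin under its centre
- scraper: bystander: blue plastic scraper, 100 by 55 by 18 mm, origin under its centre

How it is judged:
By the outcome, as a careful person would: the job done as asked, in the order asked, and still so for the second after the job is handed in, with the robot touching nothing.
Of flask0, flask1, flask2, flask3 only 3 to 4 are there at a start; the rules pass over those that are not, and their reading is None.
At some moment in a run one of flask0, flask1, flask2, flask3 may be knocked a few centimetres aside while the robot is not near it.
It also fails if it takes over 210 s, if anything falls off the work surface, if the arm or the gripper's body presses on something with over 40 N, if the wrist force passes 120 N, or if a joint passes its speed limit or range.

## Working session

There is one attempt and no reset: what is moved stays moved. The work goes in short steps, Python scripts to look and compute and a tool call to move; the robot and the scene stay as the last step left them, time stands still between calls to the robot, and variables do not carry over. Pictures are saved under pics/ and viewed, at most 14 in all, crops included, and the job is handed in when it is done.

Besides the shell and the picture viewer there is one more tool, called after "Call:" as name(argument=value, ...) on one line, values as JSON. carry_out: Moves the arm, as the interface text tells. Its arguments: {"type":"object","properties":{"steps":{"type":"array","items":{"type":"array","items":{"type":"number"}}},"squeeze":{"type":"number"}},"required":["steps"]}

```bash
mkdir -p pics; cat > h.py <<'E'
import numpy as np, cv2
from bench import ctrl
from scipy.spatial.transform import Rotation as R
def shot(n,f=None):
    s=ctrl.get_state(); im=ctrl.get_image(n); p=np.array(im["pixels"])
    if f: cv2.imwrite(f"pics/{f}.png",p[:,:,::-1])
    K=np.array(im["camera_matrix"])
    if n=="wrist":
        T=np.eye(4); T[:3,:3]=R.from_rotvec(s["tool_rot"]).as_matrix(); T[:3,3]=s["position"]; T=T@np.array(im["T_tool_cam"])
    else: T=np.array(im["cam_to_world"])
    return p,K,T
def ray(K,T,u,v):
    d=T[:3,:3]@np.linalg.solve(K,[u,v,1.]); return T[:3,3],d/np.linalg.norm(d)
def onz(K,T,u,v,z):
    o,d=ray(K,T,u,v); return o+d*(z-o[2])/d[2]
def proj(K,T,P):
    c=T[:3,:3].T@(np.asarray(P,float)-T[:3,3]); q=K@c; return q[:2]/q[2]
def tri(a,b):
    (o1,d1),(o2,d2)=a,b
    t=np.linalg.lstsq(np.stack([d1,-d2],1),o2-o1,rcond=None)[0]
    p,q=o1+t[0]*d1,o2+t[1]*d2
    return (p+q)/2,np.linalg.norm(p-q)
E
python3 - <<'E'
from h import *
s=ctrl.get_state(); print(s)
for n in("scene","side","wrist"):
    p,K,T=shot(n,n+"0"); print(n,K.round(1).tolist(),T.round(3).tolist())
E
```

```text
{'time': 0.0, 'joint_positions': array([ 1.32711001,  0.32182625, -0.07009426,  1.45168504,  0.0226037 ,
        1.37080723, -0.05687824]), 'qd': array([ 0.00074649,  0.0009765 , -0.00074197,  0.00013333,  0.00041704,
       -0.00015647,  0.00056728]), 'joint_torque': array([ 1.78640512e-04, -4.91282487e+01, -4.03545108e-01, -3.12526417e+01,
       -6.38935785e-02,  4.36822081e-02,  1.68460974e-04]), 'position': array([ 0.16550798, -0.62794047,  0.1953545 ]), 'tool_rot': array([-3.11362852e+00, -4.03661422e-01,  5.46644374e-04]), 'ft_force': array([-0.08245261, -1.12698624,  0.18189362]), 'torque': array([-0.03640147,  0.01351682,  0.00943436]), 'grip_force': 0.0, 'grip_width': 1.000133571733182}
scene [[365.3, 0.0, 250.8], [0.0, 365.3, 193.1], [0.0, 0.0, 1.0]] [[0.876, 0.37, -0.309, 0.86], [0.482, -0.662, 0.574, -0.507], [0.008, -0.652, -0.759, 0.782], [0.0, 0.0, 0.0, 1.0]]
side [[375.8, 0.0, 254.1], [0.0, 375.8, 194.0], [0.0, 0.0, 1.0]] [[-0.98, -0.151, 0.127, 0.453], [-0.198, 0.746, -0.636, 0.68], [0.001, -0.649, -0.761, 0.931], [0.0, 0.0, 0.0, 1.0]]
wrist [[294.4, 0.0, 256.3], [0.0, 294.4, 188.3], [0.0, 0.0, 1.0]] [[0.255, -0.922, -0.292, 0.246], [-0.967, -0.244, -0.075, -0.608], [-0.003, 0.301, -0.953, 0.384], [0.0, 0.0, 0.0, 1.0]]
```

View pics/scene0.png

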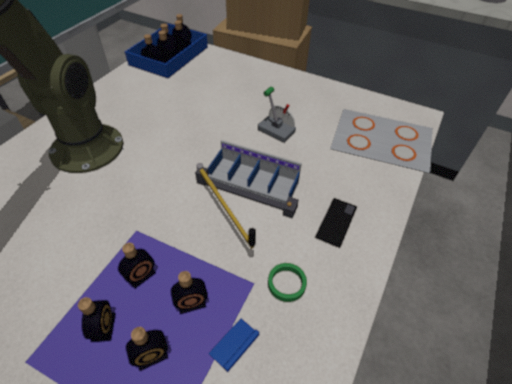

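View pics/side0.png

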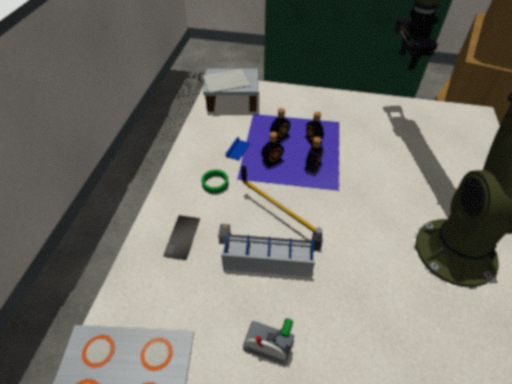

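The scene view shows four flasks on the purple mat, with corks at about (129,249), (185,278), (86,302) and (139,334). The rack is at (255,178), the keeper handle at (252,237) and the dimmer at (278,125). The side view shows the same layout, with corks at (281,113), (317,116), (273,137) and (316,141).

```bash
python3 - <<'E'
from h import *
for n,box in(("scene",(40,230,230,384)),("side",(255,100,335,180))):
    p,K,T=shot(n); hsv=cv2.cvtColor(p,cv2.COLOR_RGB2HSV)
    m=((hsv[...,0]<20)&(hsv[...,1]>70)&(hsv[...,2]>90)).astype(np.uint8)
    x0,y0,x1,y1=box; k=np.zeros_like(m);k[y0:y1,x0:x1]=m[y0:y1,x0:x1]
    N,l,st,c=cv2.connectedComponentsWithStats(k)
    for i in range(1,N):
        if st[i,4]>12: print(n,st[i],c[i].round(1),onz(K,T,*c[i],.112).round(3))
S=shot("scene")[1:];D=shot("side")[1:]
for nm,a,b in(("handle",(252,231),(244,170)),("hinge",(200,171),(318,232)),("catch",(291,203),(225,229)),("grip",(269,92),(287,326)),("markt",(286,108),(258,339))):
    q,e=tri(ray(*S,*a),ray(*D,*b)); print(nm,q.round(3),round(e,4))
E
```

```text
scene [123 243  11  13 103] [128.  248.6] [ 0.433 -0.264  0.112]
scene [179 272  12  14 116] [184.1 277.5] [ 0.577 -0.262  0.112]
scene [ 79 298  13  13 129] [ 84.6 303.9] [ 0.444 -0.4    0.112]
scene [132 327  13  16 153] [137.9 334.1] [ 0.57  -0.395  0.112]
side [278 108   7   5  29] [281.  110.3] [ 0.574 -0.404  0.112]
side [314 112   7   6  30] [317.1 114. ] [ 0.447 -0.409  0.112]
side [270 132   7   5  30] [273.1 134. ] [ 0.58  -0.273  0.112]
side [314 137   7   6  32] [317.  139.2] [ 0.435 -0.276  0.112]
handle [ 0.64  -0.094  0.109] 0.0019
hinge [0.397 0.048 0.051] 0.0042
catch [0.662 0.079 0.035] 0.005
grip [0.446 0.366 0.136] 0.0044
markt [0.502 0.386 0.084] 0.0014
```

Call:
carry_out(steps=[[0,0,0,3.4,3,1,1],[0,0,0,6.8,6,2,1],[0,0,0,10.2,9,3,1],[0,0,0,13.6,12,4,1],[0,0,0,17,15,5,1],[0,0,0,20.4,18,6,1],[0,0,0,23.8,21,7,1],[0,0,0,27.2,24,8,1],[0,0,0,30.6,27,9,1],[0,0,0,33.5,30,10,1],[0,0,0,33.5,30,10,1]])

```text
time: 1.45
position: [0.5066, -0.3212, 0.2982]
tool_rot: [-3.111, -0.422, -0.009]
ft_force: [-0.2, -0.6, 0.0]
grip_width: 1.002
grip_force: 0.0
```

```bash
python3 - <<'E'
from h import *
s=ctrl.get_state();print(s["position"],R.from_rotvec(s["tool_rot"]).as_matrix().round(3).tolist())
p,K,T=shot("wrist","w1"); print(T.round(3).tolist())
E
```

```text
[ 0.50660849 -0.32119719  0.29823788] [[0.964, 0.267, 0.005], [0.267, -0.964, 0.002], [0.006, -0.001, -1.0]]
[[0.267, -0.92, -0.286, 0.586], [-0.964, -0.256, -0.078, -0.3], [-0.002, 0.296, -0.955, 0.487], [0.0, 0.0, 0.0, 1.0]]
```

View pics/w1.png

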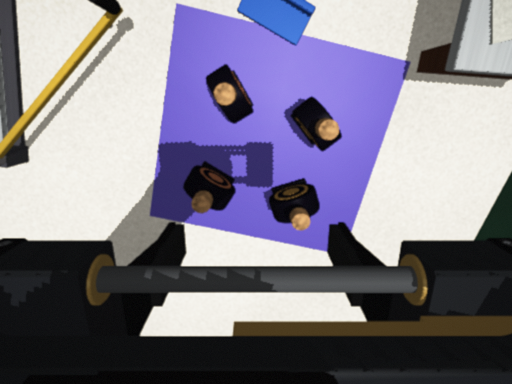

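The wrist view shows the flasks with corks at (224,95), (327,130), (202,202) and (300,219). The first two lie almost straight under the camera, so their yaw can be measured directly.

```bash
cat >> h.py <<'E'
def flasks(p,K,T,box=(140,0,410,238)):
    hsv=cv2.cvtColor(p,cv2.COLOR_RGB2HSV)
    x0,y0,x1,y1=box; r=np.zeros(p.shape[:2],bool); r[y0:y1,x0:x1]=1
    cork=((hsv[...,0]<22)&(hsv[...,1]>70)&(hsv[...,2]>110)&r).astype(np.uint8)
    blob=((((p.max(2)<60)&(p[...,2].astype(int)-p[...,0]<25))|(cork>0))&r).astype(np.uint8)
    body=cv2.morphologyEx(blob,cv2.MORPH_CLOSE,np.ones((5,5)))
    body=cv2.morphologyEx(body,cv2.MORPH_OPEN,np.ones((5,5)))
    N,l,st,c=cv2.connectedComponentsWithStats(body)
    for i in range(1,N):
        if st[i,4]<300: continue
        k=(cork>0)&(l==i)
        M,ll,s2,cc=cv2.connectedComponentsWithStats(k.astype(np.uint8))
        if M<2: print("blob",c[i],st[i]);continue
        j=1+np.argmax(s2[1:,4]); ck=cc[j]
        P=onz(K,T,*ck,.118)
        cn=max(cv2.findContours((l==i).astype(np.uint8),0,1)[0],key=len)[:,0]
        w=np.array([onz(K,T,*q,.046)[:2] for q in cn])
        (c0,sz,a)=cv2.minAreaRect((w*1000).astype(np.float32))
        bx=cv2.boxPoints((c0,sz,a)); e=[bx[1]-bx[0],bx[2]-bx[1]]; e=max(e,key=np.linalg.norm)
        print("cork px",ck.round(1),"P",P.round(4),"area",s2[j,4],"rect",np.round(c0),np.round(sz),"long axis deg %.1f"%(np.degrees(np.arctan2(e[1],e[0]))%180))
E
python3 - <<'E'
from h import *
flasks(*shot("wrist"))
E
```

```text
cork px [221.3  89.7] P [ 0.5795 -0.2615  0.118 ] area 397 rect [ 579. -261.] [73. 42.] long axis deg 46.1
cork px [326.2 125.3] P [ 0.5729 -0.3951  0.118 ] area 349 rect [ 573. -395.] [75. 46.] long axis deg 54.1
blob [208.04735758 181.82978723] [ 182  160   50   47 1457]
cork px [298.8 217.7] P [ 0.4472 -0.3999  0.118 ] area 249 rect [ 441. -403.] [81. 74.] long axis deg 32.9
```

Call:
carry_out(steps=[[0,0,0,-4.5,0,0,1],[0,0,0,-9,0,0,1],[0,0,0,-13,0,0,1],[0,0,0,-13,0,0,1],[0,0,0,-13,0,0,1],[0,0,0,-13,0,0,1]])

```text
time: 2.15
position: [0.371, -0.3289, 0.2964]
tool_rot: [3.116, 0.403, 0.001]
ft_force: [-0.3, 1.0, -0.0]
grip_width: 0.998
grip_force: 0.0
```

```bash
python3 - <<'E'
from h import *
flasks(*shot("wrist","w2"))
E
```

```text
blob [252.54642857   8.03928571] [235   0  37  22 560]
cork px [362.1   6. ] P [ 0.5708 -0.396   0.118 ] area 281 rect [ 565. -395.] [61. 77.] long axis deg 104.8
cork px [217.5  98.2] P [ 0.4365 -0.264   0.118 ] area 384 rect [ 436. -264.] [73. 42.] long axis deg 73.1
cork px [328.9 118. ] P [ 0.4485 -0.3998  0.118 ] area 349 rect [ 447. -400.] [48. 75.] long axis deg 123.6
```

Call:
carry_out(steps=[[0,0,0,0.5,4.5,0,1],[0,0,0,1,9,0,1],[0,0,0,1.5,13.5,0,1],[0,0,0,2,18,0,1],[0,0,0,2.5,22.5,0,1],[0,0,0,3,27,0,1],[0,0,0,4,31,1,1],[0,0,0,5.5,35,2,1],[0,0,0,7,38.5,3,1],[0,0,0,8,41,5,1],[0,0,0,8,41,5,1],[0,0,0,8,41,5,1]])

```text
time: 3.4
position: [0.4511, 0.0821, 0.3464]
tool_rot: [-3.114, -0.408, 0.0]
ft_force: [-0.6, -0.8, 0.1]
grip_width: 1.003
grip_force: 0.0
```

Call:
carry_out(steps=[[0,0,0,0,0,0,1],[0,0,0,0,0,0,1],[0,0,0,0,0,0,1]])

```text
time: 3.7
position: [0.4504, 0.0805, 0.346]
tool_rot: [3.116, 0.401, -0.001]
ft_force: [0.4, 0.1, -0.8]
grip_width: 1.006
grip_force: 0.0
```

```bash
python3 - <<'E'
from h import *
s=ctrl.get_state();print(s["position"],s["qd"].round(3))
p,K,T=shot("wrist","w3"); print(T.round(3).tolist()); np.savez("w3",p=p,K=K,T=T)
E
```

```text
[0.45041929 0.0804562  0.34598524] [ 0.001 -0.001 -0.006 -0.004 -0.002  0.    -0.001]
[[0.254, -0.922, -0.292, 0.531], [-0.967, -0.242, -0.076, 0.101], [-0.001, 0.302, -0.953, 0.534], [0.0, 0.0, 0.0, 1.0]]
```

View pics/w3.png

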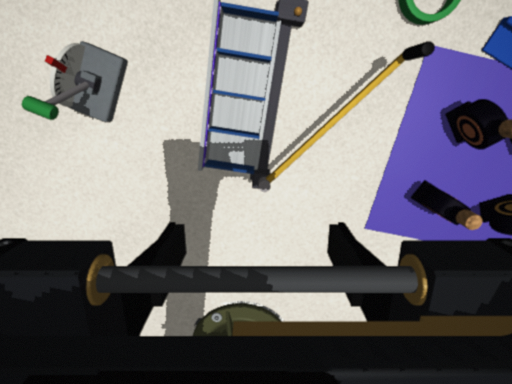

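The wrist view shows the hinge post at (261,180), the catch block at (292,12), blue dividers crossing at rows 8, 52, 96, 132 and 167, and the keeper handle at (418,50). The dimmer grip is at (40,107), with the red mark at (55,62).

```bash
python3 - <<'E'
from h import *
z=np.load("w3.npz");p,K,T=z["p"],z["K"],z["T"]
hsv=cv2.cvtColor(p,cv2.COLOR_RGB2HSV)
m=((hsv[...,0]>95)&(hsv[...,0]<125)&(hsv[...,1]>110)&(hsv[...,2]>40)).astype(np.uint8)
m[:, :195]=0;m[:,300:]=0;m[200:]=0
N,l,st,c=cv2.connectedComponentsWithStats(m)
for i in range(1,N):
    if st[i,4]<40: continue
    v,u=np.nonzero(l==i)
    w=np.array([onz(K,T,a,b,.052)[:2] for a,b in zip(u,v)]); 
    vx,vy,x0,y0=cv2.fitLine(w.astype(np.float32),cv2.DIST_HUBER,0,.001,.001).ravel()
    t=(w-[x0,y0])@[vx,vy]
    print(st[i],"c",w.mean(0).round(4),"ang %.1f"%(np.degrees(np.arctan2(vy,vx))%180),"len %.3f"%(np.ptp(t)),"ends",(np.array([x0,y0])+np.outer([t.min(),t.max()],[vx,vy])).round(3).tolist())
print("hinge",onz(K,T,261,179,.065),onz(K,T,261,179,.07))
S,KS,TS=shot("scene","s1");
# black handle top and bar line
hs=((hsv[...,0]>18)&(hsv[...,0]<32)&(hsv[...,1]>150)&(hsv[...,2]>120)); hs[200:]=0
v,u=np.nonzero(hs);w=np.array([onz(K,T,a,b,.065)[:2] for a,b in zip(u,v)])
f=cv2.fitLine(w.astype(np.float32),cv2.DIST_HUBER,0,.001,.001).ravel();print("bar",f,"deg",np.degrees(np.arctan2(f[1],f[0])), len(u))
t=(w-f[2:])@f[:2]; print("bar ends",(f[2:]+np.outer([t.min(),t.max()],f[:2])).round(3).tolist())
big=cv2.resize(p[0:200,0:450],None,fx=1.75,fy=1.75,interpolation=cv2.INTER_CUBIC); cv2.imwrite("pics/w3c.png",big[:,:,::-1])
E
```

```text
[220   2  59  15 274] c [0.6422 0.1408] ang 96.2 len 0.085 ends [[0.638, 0.184], [0.647, 0.099]]
[216  47  55  15 273] c [0.5819 0.1358] ang 95.8 len 0.082 ends [[0.578, 0.177], [0.586, 0.095]]
[213  90  52  11 140] c [0.5238 0.1291] ang 96.0 len 0.080 ends [[0.52, 0.168], [0.528, 0.088]]
[208 127  51  11 209] c [0.4664 0.1232] ang 96.1 len 0.082 ends [[0.462, 0.164], [0.471, 0.082]]
[204 160  50  14 331] c [0.4093 0.1159] ang 95.6 len 0.083 ends [[0.405, 0.159], [0.413, 0.076]]
hinge [0.40480519 0.06033044 0.065     ] [0.40615119 0.06076545 0.07      ]
bar [ 0.8539059  -0.5204274   0.529221   -0.02657257] deg -31.360924 919
bar ends [[0.415, 0.043], [0.629, -0.088]]
```

View pics/w3c.png

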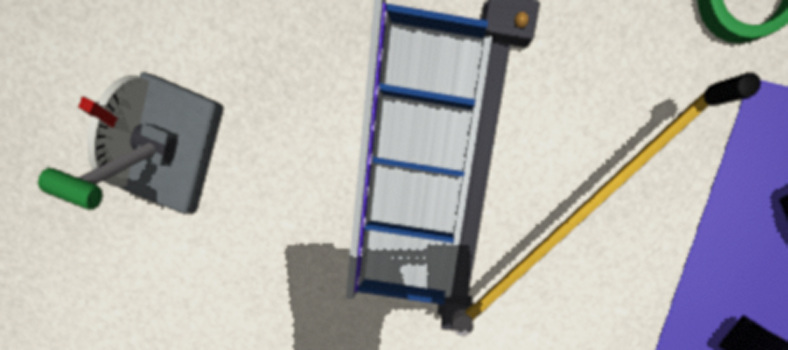

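Call:
carry_out(steps=[[0,0,-5,-0.2,-4.5,0,1],[0,0,-10,-0.4,-9,-1,1],[0,0,-15,-0.6,-13.5,-2,1],[0,0,-20,-0.8,-18,-3.5,0.8],[0,0,-25,-1,-22.5,-5,0.7],[0,0,-28,-1.2,-27,-6.5,0.7],[0,0,-32,-1.3,-31,-8,0.7],[0,0,-32,-1.4,-34.5,-9.5,0.7],[0,0,-32,-1.4,-34.5,-9.5,0.7],[0,0,-32,-1.4,-34.5,-9.5,0.7],[0,0,-32,-1.4,-34.5,-9.5,0.7]])

```text
time: 4.9
position: [0.4373, -0.2623, 0.2521]
tool_rot: [-3.106, 0.468, -0.001]
ft_force: [-0.4, 1.1, 0.1]
grip_width: 0.7
grip_force: 0.0
```

```bash
python3 - <<'E'
from h import *
s=ctrl.get_state();m=R.from_rotvec(s["tool_rot"]).as_matrix()
print(s["position"].round(4),np.degrees(np.arctan2(m[1,1],m[0,1]))%180,s["joint_positions"].round(2))
flasks(*shot("wrist","w4"),box=(0,0,512,238))
flasks(*shot("scene"),box=(40,230,230,384))
E
```

```text
[ 0.4373 -0.2623  0.2521] 72.86931340954224 [ 0.98  0.02 -0.49  1.69  0.01  1.43 -1.39]
cork px [346.8   6.3] P [ 0.5693 -0.3941  0.118 ] area 331 rect [ 568. -393.] [80. 53.] long axis deg 72.9
blob [48.42762284 31.44621514] [ 25  18  49  27 753]
cork px [212.8  39. ] P [ 0.5804 -0.2615  0.118 ] area 577 rect [ 580. -262.] [75. 43.] long axis deg 45.5
cork px [375.8 127.2] P [ 0.4478 -0.4005  0.118 ] area 432 rect [ 443. -403.] [72. 75.] long axis deg 123.1
cork px [257.5 169.5] P [ 0.4404 -0.2649  0.118 ] area 229 rect [ 433. -264.] [74. 59.] long axis deg 72.9
cork px [129.5 248.2] P [ 0.439  -0.2645  0.118 ] area 48 rect [ 427. -263.] [ 76. 108.] long axis deg 165.4
cork px [183.9 276.7] P [ 0.5785 -0.2629  0.118 ] area 98 rect [ 574. -258.] [71. 93.] long axis deg 138.0
cork px [ 84.5 303.5] P [ 0.4468 -0.4002  0.118 ] area 117 rect [ 448. -397.] [ 64. 109.] long axis deg 143.0
cork px [137.9 333.9] P [ 0.5727 -0.3957  0.118 ] area 139 rect [ 569. -392.] [74. 81.] long axis deg 144.1
```

View pics/w4.png

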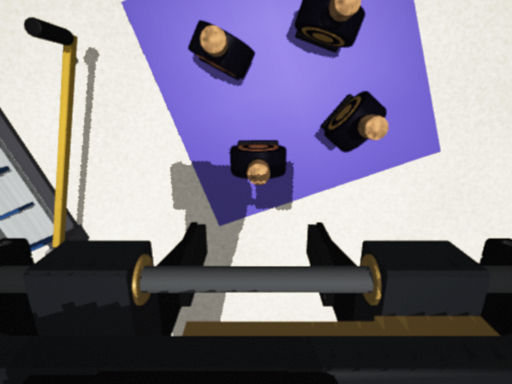

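The wrist view shows flask C straight ahead between the fingers, with its cork at (258,172), and the yaw lines up. I'll go down and grip it.

Call:
carry_out(squeeze=25, steps=[[0,0,0,0,-0.2,-4.5,0.7],[0,0,0,0,-0.2,-9,0.7],[0,0,0,0,-0.2,-13,0.7],[0,0,0,0,-0.2,-15.8,0.7],[0,0,0,0,-0.2,-15.8,0.7],[0,0,0,0,-0.2,-15.8,0.2],[0,0,0,0,-0.2,-15.8,0.1],[0,0,0,0,-0.2,-15.8,0.1],[0,0,0,0,-0.2,-15.8,0.1],[0,0,0,0,-0.2,-15.8,0.1],[0,0,0,0,-0.2,-13,0.1],[0,0,0,0,-0.2,-10,0.1]])

```text
time: 6.2
position: [0.4358, -0.2651, 0.1514]
tool_rot: [-3.105, 0.47, 0.003]
ft_force: [0.5, 0.4, 0.7]
grip_width: 0.159
grip_force: 0.0
```

```bash
python3 - <<'E'
from h import *
s=ctrl.get_state();print(s["position"].round(4),s["grip_width"],s["grip_force"],s["ft_force"])
p,_,_=shot("side"); q,K,T=shot("scene")
flasks(q,K,T,box=(40,230,230,384))
a=cv2.resize(p[90:220,230:360],(400,400)); b=cv2.resize(q[220:370,60:210],(400,400)); cv2.imwrite("pics/c5.png",np.hstack([a,b])[:,:,::-1])
E
```

```text
[ 0.4358 -0.2651  0.1514] 0.15932502604251955 0.0 [0.52102183 0.37885902 0.73565265]
blob [136.7456847 266.9136939] [119 248  35  38 869]
cork px [184.  276.8] P [ 0.5788 -0.2631  0.118 ] area 100 rect [ 574. -258.] [72. 93.] long axis deg 136.0
cork px [ 84.5 303.6] P [ 0.4469 -0.4003  0.118 ] area 120 rect [ 448. -397.] [ 64. 110.] long axis deg 143.8
cork px [137.9 333.9] P [ 0.5727 -0.3957  0.118 ] area 139 rect [ 569. -392.] [74. 81.] long axis deg 144.4
```

View pics/c5.png

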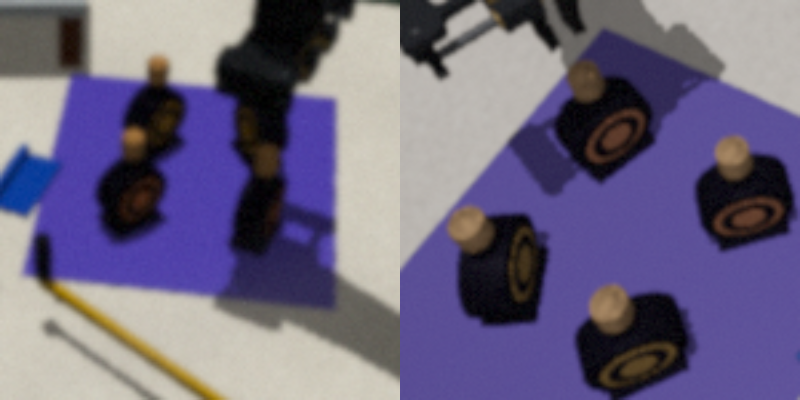

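Flask C still stands where it was, cork near the gripper tip. I lifted before the fingers had closed, so I'll go down again and give them longer.

Call:
carry_out(steps=[[0,0,0,0,0,1,0.5],[0,0,0,0,0,1,0.5],[0,0,0,0,0,1,0.5],[0,0,0,0,0,1,0.5],[0,0,0,0,0,1,0.5],[0,0,0,0,0,-3,0.5],[0,0,0,0,0,-5.8,0.5],[0,0,0,0,0,-5.8,0.5],[0,0,0,0,0,-5.8,0.1],[0,0,0,0,0,-5.8,0.1],[0,0,0,0,0,-5.8,0.1],[0,0,0,0,0,-5.8,0.1]])

```text
time: 7.5
position: [0.4379, -0.2659, 0.0951]
tool_rot: [3.105, -0.47, 0.004]
ft_force: [0.7, 0.9, 4.3]
grip_width: 0.276
grip_force: 25.0
```

Call:
carry_out(steps=[[0,0,0,0,0,0,0.1],[0,0,0,0,0,0,0.1]])

```text
time: 7.7
position: [0.438, -0.2657, 0.095]
tool_rot: [3.105, -0.47, 0.004]
ft_force: [0.7, 1.8, 6.7]
grip_width: 0.276
grip_force: 25.0
```

Call:
carry_out(steps=[[0,0,0,0,0,3,0.1],[0,0,0,0,0,7,0.1],[0,0,0,0,0,11.5,0.1],[0,0,3,0,3,15,0.1],[0,0,6,0.5,7,15.5,0.1],[0,0,9,1,11,15.5,0.1],[0,0,12,1,15,15.5,0.1],[0,0,15,1,19,15.5,0.1],[0,0,18,1,23,15.5,0.1],[0,0,21,0.5,27,15.5,0.1],[0,0,23,0,31,15.5,0.1],[0,0,23,-0.3,34.5,15.5,0.1]])

```text
time: 8.9
position: [0.4325, 0.0814, 0.248]
tool_rot: [3.136, 0.161, -0.002]
ft_force: [0.2, 0.1, -1.2]
grip_width: 0.271
grip_force: 25.0
```

Call:
carry_out(steps=[[0,0,0,0,2,0,0.1],[0,0,0,0,3.7,0,0.1],[0,0,0,0,3.7,0,0.1],[0,0,0,0,3.7,-3,0.1],[0,0,0,0,3.7,-3,0.1],[0,0,0,0,3.7,-3,0.1]])

```text
time: 9.5
position: [0.4331, 0.1152, 0.2183]
tool_rot: [3.137, 0.156, -0.003]
ft_force: [-0.9, -0.9, -1.7]
grip_width: 0.275
grip_force: 25.0
```

```bash
cat >> h.py <<'E'
def tcp():
    s=ctrl.get_state();m=R.from_rotvec(s["tool_rot"]).as_matrix()
    print(s["position"].round(4),"yaw %.1f"%(np.degrees(np.arctan2(m[1,1],m[0,1]))%180),"tilt",m[:2,2].round(3),"q",s["joint_positions"].round(2),"grip",round(s["grip_width"],3),s["grip_force"],"f",s["ft_force"].round(1),"t",s["time"])
E
python3 - <<'E'
from h import *
tcp()
p,K,T=shot("wrist"); q,_,_=shot("scene")
flasks(*shot("scene"),box=(40,230,230,384))
a=cv2.resize(q[100:250,150:350],(533,400)); cv2.imwrite("pics/c6.png",np.hstack([a,cv2.resize(p[100:300,190:320],(260,400))])[:,:,::-1])
E
```

```text
[0.4331 0.1152 0.2183] yaw 95.7 tilt [-0.002 -0.   ] q [ 0.68 -0.14 -0.9   1.86 -0.12  1.38 -1.66] grip 0.275 24.993291199207306 f [-0.9 -0.9 -1.7] t 9.5
cork px [184.  276.7] P [ 0.5786 -0.2628  0.118 ] area 96 rect [ 574. -258.] [72. 93.] long axis deg 135.5
cork px [ 84.5 303.5] P [ 0.4468 -0.4002  0.118 ] area 117 rect [ 448. -397.] [ 64. 109.] long axis deg 142.7
cork px [137.9 333.9] P [ 0.5727 -0.3957  0.118 ] area 139 rect [ 569. -392.] [74. 81.] long axis deg 144.1
```

View pics/c6.png

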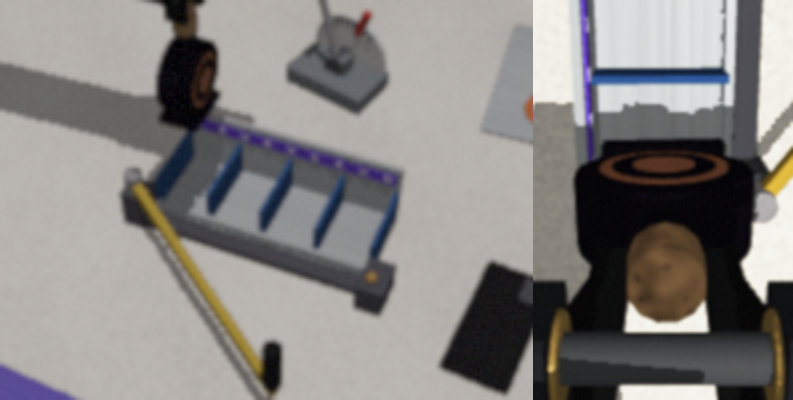

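The flask hangs upright over bay 0, wide axis along the rack's y. I'll lower it.

Call:
carry_out(steps=[[0,0,0,0.2,0.15,-1,0.1],[0,0,0,0.2,0.15,-4,0.1],[0,0,0,0.2,0.15,-6.5,0.1],[0,0,0,0.2,0.15,-8.5,0.1],[0,0,0,0.2,0.15,-9.5,0.1],[0,0,0,0.2,0.15,-10.5,0.1],[0,0,0,0.2,0.15,-11,0.1],[0,0,0,0.2,0.15,-11,0.1]])

```text
time: 10.45
position: [0.4357, 0.118, 0.1083]
tool_rot: [-3.137, -0.158, 0.001]
ft_force: [0.2, 0.4, -1.7]
grip_width: 0.274
grip_force: 25.0
```

Down to height with no contact force, so it went in freely. I'll release it and retreat towards flask D.

Call:
carry_out(steps=[[0,0,0,0,0,-0.1,0.6],[0,0,0,0,0,-0.1,0.6],[0,0,0,0,0,-0.1,0.6],[0,0,0,0,0,-0.1,0.6],[0,0,0,0,0,-0.1,0.6],[0,0,0,0,0,4,0.6],[0,0,0,0,0,9,0.6],[0,0,3,0.5,-4,13,0.6],[0,0,7,1,-8.5,14.5,0.6],[0,0,11,1,-13,14.5,0.6],[0,0,15,1,-17.5,14.5,0.6],[0,0,19,1,-22,14.5,0.6]])

```text
time: 11.65
position: [0.4456, -0.1041, 0.254]
tool_rot: [3.066, 0.678, 0.001]
ft_force: [0.2, -0.6, 0.8]
grip_width: 0.597
grip_force: 0.0
```

Call:
carry_out(steps=[[0,0,4,0,-4.5,0,0.6],[0,0,8,0,-9,0,0.6],[0,0,8,0,-13.5,0,0.6],[0,0,8,0,-18,0,0.6],[0,0,8,0,-22.5,0,0.6],[0,0,8,0.3,-27,0,0.6],[0,0,8,0.3,-29.7,0,0.6],[0,0,8,0.3,-29.7,0,0.6],[0,0,8,0.3,-29.7,0,0.6]])

```text
time: 12.55
position: [0.4486, -0.399, 0.2529]
tool_rot: [-3.013, -0.884, -0.0]
ft_force: [-0.0, 0.3, 0.3]
grip_width: 0.599
grip_force: 0.0
```

```bash
python3 - <<'E'
from h import *
tcp()
flasks(*shot("wrist"),box=(0,0,512,238))
flasks(*shot("scene","s7"),box=(40,230,230,384))
print("rack");flasks(*shot("side","d7"),box=(200,150,340,280))
E
```

```text
[ 0.4486 -0.399   0.2529] yaw 122.7 tilt [-0.     0.002] q [ 1.    0.22 -0.38  1.48  0.08  1.46 -0.38] grip 0.599 0.0 f [-0.   0.3  0.3] t 12.55
cork px [234.   2.] P [ 0.5787 -0.2898  0.118 ] area 1 rect [ 569. -271.] [48. 41.] long axis deg 45.4
blob [468.98748261  60.75614279] [ 431   27   81   68 2157]
cork px [318.8  69.9] P [ 0.5738 -0.3943  0.118 ] area 509 rect [ 575. -396.] [74. 56.] long axis deg 53.9
cork px [259.8 170.5] P [ 0.4525 -0.4012  0.118 ] area 40 rect [ 449. -398.] [51. 74.] long axis deg 122.8
blob [492.34120292 216.85553682] [ 458  179   54   59 1779]
blob [ 47.42912621 251.45631068] [ 40 230  22  50 515]
cork px [183.9 276.6] P [ 0.5784 -0.2628  0.118 ] area 97 rect [ 574. -258.] [72. 93.] long axis deg 137.1
blob [ 98.7369403  322.02518657] [  82  300   33   42 1072]
cork px [137.8 333.8] P [ 0.5726 -0.3956  0.118 ] area 139 rect [ 569. -392.] [74. 81.] long axis deg 143.3
rack
cork px [304.8 233.9] P [0.4326 0.1084 0.118 ] area 61 rect [419.  88.] [105.  67.] long axis deg 88.7
```

Call:
carry_out(steps=[[0,0,0,0,-0.1,-4.5,0.5],[0,0,0,0,-0.1,-9,0.5],[0,0,0,0,-0.1,-13,0.5],[0,0,0,0,-0.1,-15.8,0.5],[0,0,0,0,-0.1,-15.8,0.5],[0,0,0,0,-0.1,-15.8,0.1],[0,0,0,0,-0.1,-15.8,0.1],[0,0,0,0,-0.1,-15.8,0.1],[0,0,0,0,-0.1,-15.8,0.1],[0,0,0,0,-0.1,-15.8,0.1],[0,0,0,0,-0.1,-15.8,0.1]])

```text
time: 13.8
position: [0.4506, -0.4008, 0.1]
tool_rot: [3.01, 0.885, 0.004]
ft_force: [-2.3, 2.8, 15.0]
grip_width: 0.12
grip_force: 7.2
```

```bash
python3 - <<'E'
from h import *
tcp()
p,_,_=shot("side"); q,K,T=shot("scene"); w,_,_=shot("wrist")
a=cv2.resize(p[90:220,230:360],(400,400)); b=cv2.resize(q[220:370,60:210],(400,400)); cv2.imwrite("pics/c8.png",np.hstack([a,b])[:,:,::-1])
E
```

```text
[ 0.4506 -0.4008  0.1   ] yaw 122.8 tilt [ 0.004 -0.003] q [ 0.99  0.31 -0.37  1.69  0.12  1.17 -0.41] grip 0.12 7.186369508781354 f [-2.3  2.8 15. ] t 13.8
```

View pics/c8.png

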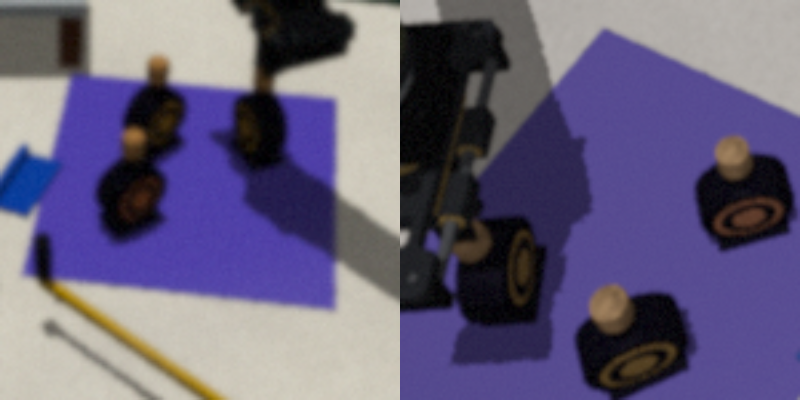

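The side and scene crops show D still standing and the fingers not properly around its cork. I'll check where the cork sits in the wrist frame, against (257,235) when C was held correctly.

```bash
python3 - <<'E'
from h import *
p,K,T=shot("wrist","w8")
hsv=cv2.cvtColor(p,cv2.COLOR_RGB2HSV)
m=((hsv[...,0]<22)&(hsv[...,1]>60)&(hsv[...,2]>50)).astype(np.uint8); m[310:]=0
N,l,st,c=cv2.connectedComponentsWithStats(m)
for i in range(1,N):
    if st[i,4]>60: print(st[i],c[i].round(0))
# where would cork top of TCP-centred flask appear
s=ctrl.get_state()["position"]
for z in(.1,.112,.124): print(z,proj(K,T,[s[0],s[1],z]).round(1), proj(K,T,[.4485,-.400,z]).round(1))
cv2.imwrite("pics/w8c.png",cv2.resize(p[110:310,130:390],(780,600))[:,:,::-1])
E
```

```text
[ 339   21   59   56 2535] [369.  49.]
[300  36  26  71 271] [315.  68.]
[306  57  12  33 187] [311.  73.]
[225 172  64  15 266] [256. 181.]
[242 173  30   8 201] [256. 176.]
[ 246  207   41   49 1012] [262. 227.]
[223 255   8  50 267] [226. 280.]
[282 255   8  50 258] [286. 280.]
0.1 [255.9 220.6] [253.  222.4]
0.112 [256.  227.9] [252.9 229.9]
0.124 [256.1 236.3] [252.7 238.3]
```

View pics/w8c.png

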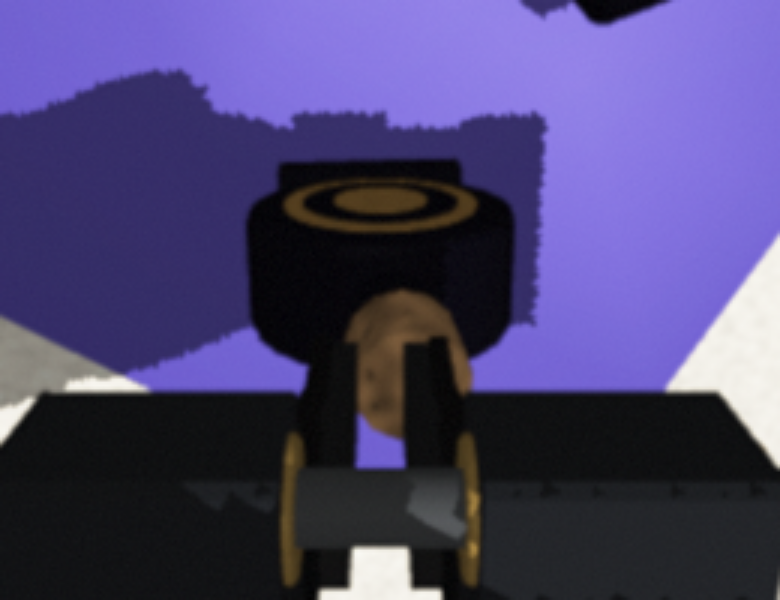

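The fingers look closed to about 10 mm across the cork, so this isn't a sound grip. I'll open, settle and re-measure the cork relative to the tool.

Call:
carry_out(steps=[[0,0,0,0,0,0,0.5],[0,0,0,0,0,0,0.5],[0,0,0,0,0,0,0.5],[0,0,0,0,0,0,0.5],[0,0,0,0,0,0,0.5]])

```text
time: 14.5
position: [0.4505, -0.4017, 0.098]
tool_rot: [3.009, 0.885, 0.004]
ft_force: [0.1, -0.8, 7.4]
grip_width: 0.449
grip_force: 3.3
```

```bash
python3 - <<'E'
from h import *
tcp()
p,K,T=shot("wrist","w9")
hsv=cv2.cvtColor(p,cv2.COLOR_RGB2HSV)
m=((hsv[...,0]<22)&(hsv[...,1]>60)&(hsv[...,2]>50)).astype(np.uint8); m[310:]=0
N,l,st,c=cv2.connectedComponentsWithStats(m)
for i in range(1,N):
    if st[i,4]>60: print(st[i],c[i].round(0))
print(T[:3,3])
o=cv2.imread("pics/w8.png")[110:310,150:370]
a=cv2.resize(p[110:310,150:370,::-1],(440,400)); cv2.imwrite("pics/w9c.png",a)
s=ctrl.get_state()["position"]
for z in(.1,.124): print(proj(K,T,[s[0],s[1],z]))
E
```

```text
[ 0.4505 -0.4017  0.098 ] yaw 122.8 tilt [ 0.004 -0.004] q [ 0.99  0.31 -0.37  1.69  0.12  1.16 -0.41] grip 0.449 3.3147260500118136 f [ 0.1 -0.8  7.4] t 14.5
[ 339   18   60   58 2617] [369.  47.]
[300  35  26  71 273] [315.  67.]
[305  55  13  34 198] [311.  71.]
[218 171  64  16 278] [249. 181.]
[235 172  30   9 206] [249. 176.]
[ 224  207   41   50 1616] [245. 232.]
[170 255  16  50 429] [176. 280.]
[328 254  16  51 428] [337. 280.]
[ 0.51970844 -0.356394    0.28638726]
[255.99403386 221.80824032]
[256.14307858 237.86364102]
```

View pics/w9c.png

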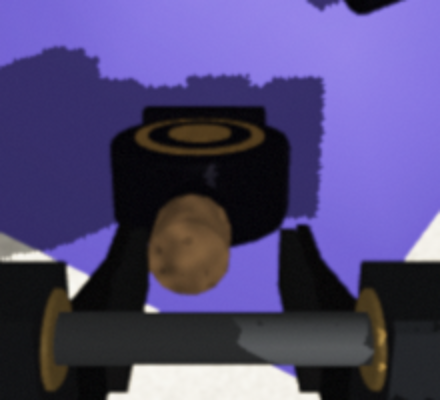

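The left finger is up against or on top of the cork, which has moved about 7 mm left at (245,232), and there is still an upward force of 7 N. I'll back off, re-measure, then descend in stages.

Call:
carry_out(steps=[[0,0,0,0,0,3,0.6],[0,0,0,0,0,7,0.6],[0,0,0,0,0,11,0.7],[0,0,0,0,0,15,0.7],[0,0,0,0,0,15,0.7],[0,0,0,0,0,15,0.7]])

```text
time: 15.15
position: [0.4492, -0.4006, 0.2468]
tool_rot: [3.011, 0.885, 0.002]
ft_force: [-0.2, 0.5, -0.6]
grip_width: 0.695
grip_force: 0.0
```

```bash
python3 - <<'E'
from h import *
tcp()
p,K,T=shot("wrist","w10"); flasks(p,K,T,box=(100,0,420,238))
flasks(*shot("scene","s10"),box=(40,230,230,384))
flasks(*shot("side","d10"),box=(255,100,335,180))
E
```

```text
[ 0.4492 -0.4006  0.2468] yaw 122.8 tilt [ 0.002 -0.002] q [ 1.    0.22 -0.38  1.49  0.08  1.44 -0.38] grip 0.695 0.0 f [-0.2  0.5 -0.6] t 15.15
blob [218.22296793  18.8158091 ] [ 197    0   42   42 1341]
cork px [318.   69.1] P [ 0.5738 -0.3945  0.118 ] area 530 rect [ 575. -396.] [74. 56.] long axis deg 53.8
cork px [247.5 173.2] P [ 0.4447 -0.3925  0.118 ] area 128 rect [ 446. -400.] [56. 74.] long axis deg 122.8
cork px [183.9 276.6] P [ 0.5784 -0.2628  0.118 ] area 97 rect [ 574. -258.] [72. 93.] long axis deg 136.0
blob [ 98.75046555 322.12662942] [  82  300   33   42 1074]
cork px [137.8 333.9] P [ 0.5725 -0.3957  0.118 ] area 141 rect [ 574. -395.] [80. 75.] long axis deg 29.0
cork px [273.  133.9] P [ 0.5794 -0.2665  0.118 ] area 20 rect [ 575. -322.] [261.  68.] long axis deg 87.8
blob [314.12312312 132.83483483] [307 120  15  26 333]
```

```bash
cat >> h.py <<'E'
def corks(p,K,T,z,box):
    hsv=cv2.cvtColor(p,cv2.COLOR_RGB2HSV); x0,y0,x1,y1=box
    m=((hsv[...,0]<24)&(hsv[...,1]>60)&(hsv[...,2]>45)).astype(np.uint8); k=np.zeros_like(m);k[y0:y1,x0:x1]=m[y0:y1,x0:x1]
    k=cv2.morphologyEx(k,cv2.MORPH_OPEN,np.ones((3,3)))
    N,l,st,c=cv2.connectedComponentsWithStats(k)
    for i in range(1,N):
        if st[i,4]>20: print("px",c[i].round(1),"box",st[i],"P",onz(K,T,*c[i],z).round(4))
E
python3 - <<'E'
from h import *
tcp()
S=shot("scene");D=shot("side");W=shot("wrist")
corks(*W,.115,(150,140,400,240)); print(proj(*W[1:],[.4492,-.4006,.115]))
corks(*S,.115,(60,285,120,320)); corks(*D,.115,(300,95,335,125))
E
```

```text
[ 0.4479 -0.3996  0.2437] yaw 122.8 tilt [-0.002  0.002] q [ 1.    0.22 -0.38  1.5   0.08  1.44 -0.38] grip 0.701 0.0 f [ 0.3 -0.2  0.2] t 15.3
px [256.1 145.9] box [248 144  17   4  54] P [ 0.4737 -0.3826  0.115 ]
px [255.8 172.4] box [244 160  24  25 485] P [ 0.4487 -0.3983  0.115 ]
[257.76732726 173.14165721]
px [ 86.5 305.5] box [ 79 298  16  16 198] P [ 0.4512 -0.4007  0.115 ]
px [316.8 115.5] box [314 112   7   8  47] P [ 0.447  -0.3961  0.115 ]
```

Call:
carry_out(steps=[[0,0,0,0.1,0.1,-4,0.7],[0,0,0,0.1,0.1,-8,0.7],[0,0,0,0.1,0.1,-12,0.7],[0,0,0,0.1,0.1,-15.6,0.7],[0,0,0,0.1,0.1,-15.6,0.7],[0,0,0,0.1,0.1,-15.6,0.7]])

```text
time: 16.05
position: [0.4496, -0.3988, 0.0894]
tool_rot: [-3.013, -0.886, 0.001]
ft_force: [-0.3, -1.0, 0.2]
grip_width: 0.703
grip_force: 0.0
```

Call:
carry_out(steps=[[0,0,0,0,0,0,0.4],[0,0,0,0,0,0,0.4],[0,0,0,0,0,0,0.4],[0,0,0,0,0,0,0.4],[0,0,0,0,0,0,0.4],[0,0,0,0,0,0,0.4]])

```text
time: 16.65
position: [0.4497, -0.3991, 0.0897]
tool_rot: [3.014, 0.886, 0.0]
ft_force: [0.3, -0.2, 0.6]
grip_width: 0.408
grip_force: 0.0
```

Call:
carry_out(steps=[[0,0,0,0,0,0,0.2],[0,0,0,0,0,0,0.2],[0,0,0,0,0,0,0.2],[0,0,0,0,0,0,0.2]])

```text
time: 17.05
position: [0.4496, -0.3988, 0.0894]
tool_rot: [-3.014, -0.886, 0.0]
ft_force: [-0.1, 0.7, 0.8]
grip_width: 0.282
grip_force: 25.0
```

D is gripped at 24.5 mm with 25 N. I'll lift it and carry it to bay 1.

Call:
carry_out(steps=[[0,0,0,0,0,3,0.2],[0,0,0,0,0,7,0.2],[0,0,0,0,0,11.5,0.2],[0,0,-2,0,3,15,0.2],[0,0,-5,0.3,7,16,0.2],[0,0,-8,0.6,11.5,16,0.2],[0,0,-11,1,16,16,0.2],[0,0,-14,1.5,20.5,16,0.2],[0,0,-17,2,25,16,0.2],[0,0,-20,2.5,29.5,16,0.2],[0,0,-23,3,34,16,0.2],[0,0,-25,3.5,38.5,16,0.2]])

```text
time: 18.25
position: [0.4843, -0.0123, 0.2491]
tool_rot: [3.134, 0.21, -0.0]
ft_force: [1.0, 0.2, -2.4]
grip_width: 0.283
grip_force: 25.0
```

Call:
carry_out(steps=[[0,0,-1,0.4,4,0,0.2],[0,0,-2,0.8,8,0,0.2],[0,0,-2,1,11,0,0.2],[0,0,-2,1,13.7,0,0.2],[0,0,-2,1,13.7,0,0.2],[0,0,-2,1,13.7,-2,0.2],[0,0,-2,1,13.7,-2,0.2],[0,0,-2,1,13.7,-2,0.2]])

```text
time: 19.05
position: [0.4942, 0.1221, 0.2291]
tool_rot: [3.137, 0.157, -0.003]
ft_force: [0.8, 0.1, -2.7]
grip_width: 0.284
grip_force: 25.0
```

```bash
python3 - <<'E'
from h import *
tcp()
p,K,T=shot("wrist","w11"); corks(p,K,T,.23,(190,110,320,300))
corks(p,K,T,.127,(190,110,320,300))
# measured divider between bays 1/2 in current view for check
hsv=cv2.cvtColor(p,cv2.COLOR_RGB2HSV)
m=((hsv[...,0]>95)&(hsv[...,0]<125)&(hsv[...,1]>110)&(hsv[...,2]>40)).astype(np.uint8); m[200:]=0
N,l,st,c=cv2.connectedComponentsWithStats(m)
for i in range(1,N):
    if st[i,4]>60: print(st[i],onz(K,T,*c[i],.052).round(4))
flasks(*shot("scene"),box=(40,230,230,384))
E
```

```text
[0.4942 0.1221 0.2291] yaw 95.7 tilt [-0.002 -0.   ] q [ 0.53  0.05 -0.84  1.72  0.04  1.39 -1.79] grip 0.284 24.995202720165253 f [ 0.8  0.1 -2.7] t 19.05
px [232.9 185.1] box [223 177  26  14 125] P [0.5188 0.1399 0.23  ]
px [255.5 179.9] box [241 176  30   9 228] P [0.5238 0.1252 0.23  ]
px [276.9 185.4] box [260 177  29  15 131] P [0.5215 0.1107 0.23  ]
px [255. 190.] box [252 189   7   3  21] P [0.5168 0.1249 0.23  ]
px [256.2 238.9] box [ 235  213   44   52 1814] P [0.4808 0.1205 0.23  ]
px [310.9 227.1] box [301 214  19  25 241] P [0.4937 0.0835 0.23  ]
px [200.1 277.1] box [195 254  13  46 342] P [0.4455 0.1586 0.23  ]
px [312.6 277.1] box [306 254  12  46 322] P [0.4538 0.076  0.23  ]
px [232.9 185.1] box [223 177  26  14 125] P [0.4865 0.1453 0.127 ]
px [255.5 179.9] box [241 176  30   9 228] P [0.4943 0.1226 0.127 ]
px [276.9 185.4] box [260 177  29  15 131] P [0.4907 0.1001 0.127 ]
px [255. 190.] box [252 189   7   3  21] P [0.4835 0.1221 0.127 ]
px [256.2 238.9] box [ 235  213   44   52 1814] P [0.4277 0.1152 0.127 ]
px [310.9 227.1] box [301 214  19  25 241] P [0.4477 0.058  0.127 ]
px [200.1 277.1] box [195 254  13  46 342] P [0.373  0.1743 0.127 ]
px [312.6 277.1] box [306 254  12  46 322] P [0.3859 0.0462 0.127 ]
[215  28  76  12 744] [0.6408 0.14   0.052 ]
[484  35  28   9 137] [ 0.6644 -0.1291  0.052 ]
[ 444   56   68  144 6071] [ 0.5571 -0.156   0.052 ]
[217  86  71   6 284] [0.5836 0.1362 0.052 ]
[221 135  66   7 390] [0.5267 0.129  0.052 ]
cork px [184.  276.7] P [ 0.5786 -0.2628  0.118 ] area 96 rect [ 574. -258.] [72. 93.] long axis deg 135.5
cork px [137.8 333.9] P [ 0.5726 -0.3957  0.118 ] area 140 rect [ 574. -395.] [80. 75.] long axis deg 29.0
```

Call:
carry_out(steps=[[0,0,0,0.1,0.1,-3,0.2],[0,0,0,0.1,0.1,-6,0.2],[0,0,0,0.1,0.1,-8.5,0.2],[0,0,0,0.1,0.1,-10.5,0.2],[0,0,0,0.1,0.1,-11.5,0.2],[0,0,0,0.1,0.1,-12.3,0.2],[0,0,0,0.1,0.1,-12.7,0.2],[0,0,0,0.1,0.1,-12.7,0.2]])

```text
time: 19.95
position: [0.496, 0.124, 0.1028]
tool_rot: [-3.138, -0.158, -0.001]
ft_force: [-0.6, 0.5, -1.7]
grip_width: 0.288
grip_force: 25.0
```

Call:
carry_out(steps=[[0,0,0,0,0,-0.1,0.6],[0,0,0,0,0,-0.1,0.6],[0,0,0,0,0,-0.1,0.6],[0,0,0,0,0,-0.1,0.6],[0,0,0,0,0,-0.1,0.7],[0,0,0,0,0,4,0.7],[0,0,0,0,0,8.5,0.7],[0,0,-6,1,-3,12,0.7],[0,0,-12,2,-7,14,0.7],[0,0,-19,3,-11.5,14.5,0.7],[0,0,-26,4,-16,14.5,0.7],[0,0,-33,5,-20.5,14.5,0.7]])

```text
time: 21.15
position: [0.5461, -0.0829, 0.2482]
tool_rot: [3.051, -0.747, 0.002]
ft_force: [0.5, 0.5, 0.9]
grip_width: 0.7
grip_force: 0.0
```

Call:
carry_out(steps=[[0,0,-6,1,-4.5,0,0.7],[0,0,-12,2,-9,0,0.7],[0,0,-17,3,-13.5,0,0.7],[0,0,-17,3.2,-18,0,0.7],[0,0,-17,3.2,-18.2,0,0.7],[0,0,-17,3.2,-18.2,0,0.7],[0,0,-17,3.2,-18.2,0,0.7]])

```text
time: 21.85
position: [0.5781, -0.2612, 0.2475]
tool_rot: [-2.911, 1.179, 0.0]
ft_force: [-0.4, 0.7, 0.3]
grip_width: 0.702
grip_force: 0.0
```

```bash
python3 - <<'E'
from h import *
tcp()
W=shot("wrist");flasks(*W,box=(0,0,512,238));corks(*W,.115,(200,140,330,240))
flasks(*shot("scene"),box=(40,230,230,384))
S=shot("side","d12");corks(*S,.127,(215,180,325,280))
E
```

```text
[ 0.5781 -0.2612  0.2475] yaw 45.9 tilt [0.    0.001] q [ 0.79  0.31 -0.53  1.4   0.15  1.47 -2.07] grip 0.702 0.0 f [-0.4  0.7  0.3] t 21.85
cork px [354.3  89.1] P [ 0.5724 -0.3954  0.118 ] area 523 rect [ 572. -394.] [77. 39.] long axis deg 53.9
cork px [255.9 172.2] P [ 0.5795 -0.2621  0.118 ] area 388 rect [ 577. -260.] [74. 56.] long axis deg 45.9
blob [ 15.1184669  207.67189315] [   0  177   42   61 1722]
cork px [138.  222.5] P [ 0.6321 -0.1201  0.118 ] area 2 rect [641. -67.] [59. 21.] long axis deg 83.7
px [255.9 146.4] box [247 143  19   8 136] P [ 0.5998 -0.2818  0.115 ]
px [272.3 146.6] box [268 144   9   6  34] P [ 0.5872 -0.2945  0.115 ]
px [255.8 171.2] box [244 158  25  26 504] P [ 0.5798 -0.2624  0.115 ]
cork px [184.2 277.6] P [ 0.5801 -0.2644  0.118 ] area 133 rect [ 574. -258.] [73. 92.] long axis deg 134.9
cork px [138.  334.9] P [ 0.5742 -0.3969  0.118 ] area 164 rect [ 575. -396.] [82. 71.] long axis deg 19.8
px [279.8 205.6] box [244 181  72  51 438] P [0.5103 0.0351 0.127 ]
px [280.5 233.9] box [276 228  10  13 107] P [0.4941 0.127  0.127 ]
px [304.2 235.9] box [299 230  11  13 112] P [0.4338 0.121  0.127 ]
```

Call:
carry_out(steps=[[0,0,0,0.1,-0.1,-4,0.7],[0,0,0,0.1,-0.1,-8,0.7],[0,0,0,0.1,-0.1,-12,0.7],[0,0,0,0.1,-0.1,-15.8,0.7],[0,0,0,0.1,-0.1,-15.8,0.6],[0,0,0,0.1,-0.1,-15.8,0.5],[0,0,0,0.1,-0.1,-15.8,0.4],[0,0,0,0.1,-0.1,-15.8,0.2],[0,0,0,0.1,-0.1,-15.8,0.2],[0,0,0,0.1,-0.1,-15.8,0.2],[0,0,0,0.1,-0.1,-15.8,0.2],[0,0,0,0.1,-0.1,-15.8,0.2]])

```text
time: 23.2
position: [0.5801, -0.264, 0.0911]
tool_rot: [-2.91, 1.182, -0.005]
ft_force: [0.7, 0.9, 5.2]
grip_width: 0.279
grip_force: 25.0
```

Call:
carry_out(steps=[[0,0,0,0,0,3,0.2],[0,0,0,0,0,7,0.2],[0,0,0,0,0,11.5,0.2],[0,0,4,0,3,15,0.2],[0,0,10,-0.3,7,16,0.2],[0,0,16,-0.6,11,16,0.2],[0,0,22,-0.9,15,16,0.2],[0,0,28,-1.2,19,16,0.2],[0,0,34,-1.5,23,16,0.2],[0,0,40,-1.8,27,16,0.2],[0,0,46,-2.1,31,16,0.2],[0,0,50,-2.4,35,16,0.2]])

```text
time: 24.4
position: [0.5535, 0.0869, 0.2485]
tool_rot: [3.136, 0.163, -0.003]
ft_force: [0.1, -0.4, -3.2]
grip_width: 0.276
grip_force: 25.0
```

Call:
carry_out(steps=[[0,0,0,-0.1,2.5,0,0.2],[0,0,0,-0.2,4.3,0,0.2],[0,0,0,-0.2,4.3,0,0.2],[0,0,0,-0.2,4.3,-2,0.2],[0,0,0,-0.2,4.3,-2,0.2],[0,0,0,-0.2,4.3,-2,0.2]])

```text
time: 25.0
position: [0.5523, 0.127, 0.2289]
tool_rot: [3.137, 0.155, -0.004]
ft_force: [-0.5, -0.1, -1.8]
grip_width: 0.281
grip_force: 25.0
```

```bash
python3 - <<'E'
from h import *
tcp()
p,K,T=shot("wrist","w13")
hsv=cv2.cvtColor(p,cv2.COLOR_RGB2HSV)
m=((hsv[...,0]>95)&(hsv[...,0]<125)&(hsv[...,1]>110)&(hsv[...,2]>40)).astype(np.uint8); m[200:]=0
N,l,st,c=cv2.connectedComponentsWithStats(m)
for i in range(1,N):
    if st[i,4]>60: print(st[i],onz(K,T,*c[i],.052).round(4))
flasks(*shot("scene"),box=(40,230,230,384))
E
```

```text
[0.5523 0.127  0.2289] yaw 95.7 tilt [-0.002 -0.001] q [ 0.47  0.22 -0.85  1.59  0.16  1.41 -1.87] grip 0.281 24.987747073173523 f [-0.5 -0.1 -1.8] t 25.0
[ 446   83   66  117 4687] [ 0.5982 -0.1568  0.052 ]
[216  84  72   6 299] [0.643 0.14  0.052]
[218 134  68   7 399] [0.5859 0.1356 0.052 ]
cork px [137.9 333.9] P [ 0.5727 -0.3957  0.118 ] area 139 rect [ 569. -392.] [74. 81.] long axis deg 144.1
```

Call:
carry_out(steps=[[0,0,0,0.2,0.2,-3,0.2],[0,0,0,0.2,0.2,-6,0.2],[0,0,0,0.2,0.2,-8.5,0.2],[0,0,0,0.2,0.2,-10.5,0.2],[0,0,0,0.2,0.2,-11.5,0.2],[0,0,0,0.2,0.2,-12.2,0.2],[0,0,0,0.2,0.2,-12.5,0.2],[0,0,0,0.2,0.2,-12.5,0.2]])

```text
time: 25.9
position: [0.5552, 0.131, 0.1051]
tool_rot: [-3.138, -0.158, -0.001]
ft_force: [-0.8, -0.3, -3.1]
grip_width: 0.281
grip_force: 25.0
```

Call:
carry_out(steps=[[0,0,0,0,0,-0.2,0.2],[0,0,0,0,0,-0.2,0.6],[0,0,0,0,0,-0.2,0.6],[0,0,0,0,0,-0.2,0.6],[0,0,0,0,0,-0.2,0.7],[0,0,0,0,0,-0.2,0.7],[0,0,0,0,0,4,0.7],[0,0,0,0,0,8.5,0.7],[0,0,-4,0.2,-3,12,0.7],[0,0,-9,0.4,-7,14,0.7],[0,0,-14,0.6,-11.5,14.5,0.7],[0,0,-19,0.8,-16,14.5,0.7]])

```text
time: 27.1
position: [0.5635, -0.0303, 0.2514]
tool_rot: [3.12, -0.366, 0.005]
ft_force: [0.9, -0.0, -0.7]
grip_width: 0.7
grip_force: 0.0
```

Call:
carry_out(steps=[[0,0,-5,0.1,-4.5,0,0.7],[0,0,-10,0.2,-9,0,0.7],[0,0,-15,0.3,-13.5,0,0.7],[0,0,-20,0.4,-18,0,0.7],[0,0,-23,0.5,-22.5,0,0.7],[0,0,-23,0.7,-27,0,0.7],[0,0,-23,0.9,-31.5,0,0.7],[0,0,-23,0.9,-36,0,0.7],[0,0,-23,0.9,-36.6,0,0.7],[0,0,-23,0.9,-36.6,0,0.7],[0,0,-23,0.9,-36.6,0,0.7]])

```text
time: 28.2
position: [0.5723, -0.3933, 0.2494]
tool_rot: [-2.985, 0.974, 0.0]
ft_force: [1.0, -0.2, -0.8]
grip_width: 0.698
grip_force: 0.0
```

```bash
python3 - <<'E'
from h import *
tcp()
W=shot("wrist");flasks(*W,box=(200,100,330,238));corks(*W,.115,(200,140,330,240))
flasks(*shot("scene"),box=(40,230,230,384))
S=shot("side","d14");corks(*S,.127,(215,220,325,280))
E
```

```text
[ 0.5723 -0.3933  0.2494] yaw 53.9 tilt [0.    0.002] q [ 0.89  0.44 -0.48  1.23  0.2   1.52 -1.76] grip 0.698 0.0 f [ 1.  -0.2 -0.8] t 28.2
cork px [256.5 171.7] P [ 0.5735 -0.3946  0.118 ] area 369 rect [ 571. -393.] [73. 55.] long axis deg 53.9
px [256.5 146.3] box [248 143  18   8 119] P [ 0.5962 -0.411   0.115 ]
px [240.7 146.8] box [237 144   9   6  32] P [ 0.606  -0.3967  0.115 ]
px [256.5 170.9] box [245 158  24  26 493] P [ 0.5736 -0.3946  0.115 ]
cork px [149. 262.] P [ 0.4962 -0.2705  0.118 ] area 1 rect [ 362. -313.] [324. 204.] long axis deg 29.1
cork px [137.6 334.3] P [ 0.5727 -0.3965  0.118 ] area 137 rect [ 570. -393.] [75. 78.] long axis deg 143.8
px [308.2 225.3] box [301 220  15  12  86] P [0.4271 0.0859 0.127 ]
px [257.9 232.6] box [254 227   9  12  99] P [0.5522 0.1345 0.127 ]
px [280.5 233.7] box [276 228  10  12 105] P [0.4942 0.1265 0.127 ]
px [304.1 235.8] box [299 230  11  13 113] P [0.4339 0.121  0.127 ]
```

Call:
carry_out(steps=[[0,0,0,0.05,-0.2,-4,0.7],[0,0,0,0.05,-0.2,-8,0.7],[0,0,0,0.05,-0.2,-12,0.7],[0,0,0,0.05,-0.2,-16,0.7],[0,0,0,0.05,-0.2,-16,0.6],[0,0,0,0.05,-0.2,-16,0.5],[0,0,0,0.05,-0.2,-16,0.4],[0,0,0,0.05,-0.2,-16,0.2],[0,0,0,0.05,-0.2,-16,0.2],[0,0,0,0.05,-0.2,-16,0.2],[0,0,0,0.05,-0.2,-16,0.2],[0,0,0,0.05,-0.2,-16,0.2]])

```text
time: 29.55
position: [0.5737, -0.397, 0.0913]
tool_rot: [2.986, -0.976, 0.005]
ft_force: [0.2, 1.5, 5.5]
grip_width: 0.284
grip_force: 25.0
```

Call:
carry_out(steps=[[0,0,0,0,0,3,0.2],[0,0,0,0,0,7,0.2],[0,0,0,0,0,11.5,0.2],[0,0,3,0,3,15,0.2],[0,0,7,0.3,7,16,0.2],[0,0,11,0.6,11.5,16,0.2],[0,0,15,0.9,16,16,0.2],[0,0,20,1.3,20.5,16,0.2],[0,0,25,1.7,25,16,0.2],[0,0,30,2.1,29.5,16,0.2],[0,0,35,2.5,34,16,0.2],[0,0,40,3,38.5,16,0.2]])

```text
time: 30.75
position: [0.6013, -0.0109, 0.2486]
tool_rot: [3.139, 0.108, -0.003]
ft_force: [1.0, 0.6, -1.9]
grip_width: 0.287
grip_force: 25.0
```

Call:
carry_out(steps=[[0,0,2,0.3,4,0,0.2],[0,0,2,0.6,8,0,0.2],[0,0,2,0.9,12,0,0.2],[0,0,2,1.1,14.6,0,0.2],[0,0,2,1.1,14.6,0,0.2],[0,0,2,1.1,14.6,-2,0.2],[0,0,2,1.1,14.6,-2,0.2],[0,0,2,1.1,14.6,-2,0.2]])

```text
time: 31.55
position: [0.6127, 0.1323, 0.2287]
tool_rot: [3.137, 0.156, -0.004]
ft_force: [-0.5, 0.3, -3.2]
grip_width: 0.281
grip_force: 25.0
```

```bash
python3 - <<'E'
from h import *
tcp()
p,K,T=shot("wrist","w15")
hsv=cv2.cvtColor(p,cv2.COLOR_RGB2HSV)
m=((hsv[...,0]>95)&(hsv[...,0]<125)&(hsv[...,1]>110)&(hsv[...,2]>40)).astype(np.uint8); m[200:]=0
N,l,st,c=cv2.connectedComponentsWithStats(m)
for i in range(1,N):
    if st[i,4]>60: print(st[i],onz(K,T,*c[i],.052).round(4))
E
```

```text
[0.6127 0.1323 0.2287] yaw 95.7 tilt [-0.002 -0.001] q [ 0.37  0.36 -0.82  1.44  0.26  1.46 -1.91] grip 0.281 24.977934658527374 f [-0.5  0.3 -3.2] t 31.55
[ 446  129   66   71 2993] [ 0.6386 -0.1579  0.052 ]
[218 133  68   8 426] [0.6459 0.1424 0.052 ]
```

Call:
carry_out(steps=[[0,0,0,0.1,0.2,-3,0.2],[0,0,0,0.1,0.2,-6,0.2],[0,0,0,0.1,0.2,-8.5,0.2],[0,0,0,0.1,0.2,-10.5,0.2],[0,0,0,0.1,0.2,-11.5,0.2],[0,0,0,0.1,0.2,-12.2,0.2],[0,0,0,0.1,0.2,-12.6,0.2],[0,0,0,0.1,0.2,-12.6,0.2]])

```text
time: 32.4
position: [0.6147, 0.1361, 0.1041]
tool_rot: [-3.137, -0.158, -0.002]
ft_force: [0.0, -0.5, -2.7]
grip_width: 0.284
grip_force: 25.0
```

Call:
carry_out(steps=[[0,0,0,0,0,-0.1,0.6],[0,0,0,0,0,-0.1,0.6],[0,0,0,0,0,-0.1,0.6],[0,0,0,0,0,-0.1,0.7],[0,0,0,0,0,-0.1,0.7],[0,0,0,0,0,4,0.7],[0,0,0,0,0,8.5,0.7],[0,0,-6,0.5,-3,12,0.7],[0,0,-13,1,-7,14,0.6],[0,0,-20,1.5,-11.5,14.5,0.5],[0,0,-27,2,-16,14.5,0.5],[0,0,-34,2.5,-20,14.5,0.5]])

```text
time: 33.6
position: [0.6394, -0.0669, 0.2492]
tool_rot: [3.043, -0.776, 0.002]
ft_force: [-0.1, -0.2, 0.5]
grip_width: 0.513
grip_force: 0.0
```

Call:
carry_out(steps=[[0,0,-3,0.1,-3.2,0,0.5],[0,0,-3,0.1,-3.2,0,0.5],[0,0,-3,0.1,-3.2,0,0.5],[0,0,-3,0.1,-3.2,0,0.5]])

```text
time: 34.0
position: [0.6402, -0.0938, 0.2486]
tool_rot: [-3.026, 0.84, 0.001]
ft_force: [-0.0, 0.6, 0.6]
grip_width: 0.499
grip_force: 0.0
```

```bash
python3 - <<'E'
from h import *
tcp()
p,K,T=shot("wrist","w16"); S=shot("side");q=S[0]
corks(*S,.127,(215,220,325,280))
print(proj(K,T,[.641,-.096,.12]),proj(K,T,[.641,-.096,.065]))
hsv=cv2.cvtColor(p,cv2.COLOR_RGB2HSV)
hs=((hsv[...,0]>18)&(hsv[...,0]<32)&(hsv[...,1]>150)&(hsv[...,2]>100)); hs[238:]=0
v,u=np.nonzero(hs);w=np.array([onz(K,T,a,b,.065)[:2] for a,b in zip(u,v)])
f=cv2.fitLine(w.astype(np.float32),cv2.DIST_HUBER,0,.001,.001).ravel();t=(w-f[2:])@f[:2];print("bar",np.degrees(np.arctan2(f[1],f[0])),(f[2:]+np.outer([t.min(),t.max()],f[:2])).round(3).tolist())
cv2.imwrite("pics/c16.png",np.hstack([cv2.resize(p[60:310],(512,250)),cv2.resize(q[180:305,210:350],(280,250))])[:,:,::-1])
E
```

```text
[ 0.6402 -0.0938  0.2486] yaw 59.0 tilt [0.    0.001] q [ 0.58  0.36 -0.63  1.36  0.21  1.49 -2.15] grip 0.499 0.0 f [-0.   0.6  0.6] t 34.0
px [305.1 231. ] box [299 220  15  23 219] P [0.433  0.1054 0.127 ]
px [235.3 230.9] box [230 225  11  13 123] P [0.6104 0.141  0.127 ]
px [257.9 232.1] box [253 226  11  14 119] P [0.5524 0.1332 0.127 ]
px [280.3 233.3] box [275 227  11  14 127] P [0.495  0.1253 0.127 ]
[257.56119862 172.22863492] [257.44389773 161.53956158]
bar -31.038082 [[0.549, -0.04], [0.622, -0.084]]
```

View pics/c16.png

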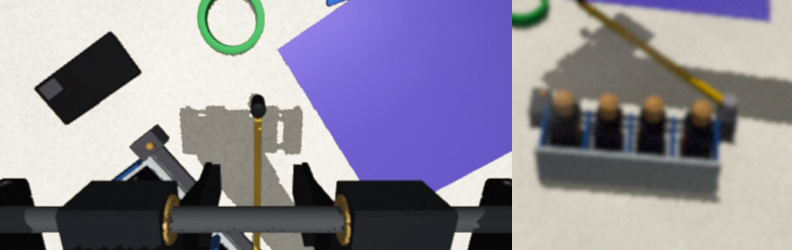

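The wrist crop shows the handle centred between the fingers at (258,165). The side crop shows four flasks upright, one per bay. I'll go down onto the handle.

Call:
carry_out(squeeze=20, steps=[[0,0,0,0.1,-0.2,-4,0.5],[0,0,0,0.1,-0.2,-8,0.5],[0,0,0,0.1,-0.2,-12,0.5],[0,0,0,0.1,-0.2,-15,0.5],[0,0,0,0.1,-0.2,-16.8,0.5],[0,0,0,0.1,-0.2,-16.8,0.4],[0,0,0,0.1,-0.2,-16.8,0.2],[0,0,0,0.1,-0.2,-16.8,0.1],[0,0,0,0.1,-0.2,-16.8,0.1],[0,0,0,0.1,-0.2,-16.8,0.1],[0,0,0,0.1,-0.2,-16.8,0.1],[0,0,0,0.1,-0.2,-16.8,0.1]])

```text
time: 35.3
position: [0.6424, -0.0979, 0.0821]
tool_rot: [-3.025, 0.845, -0.004]
ft_force: [-0.3, 0.9, 6.2]
grip_width: 0.195
grip_force: 20.0
```

Call:
carry_out(steps=[[0,0,4,0.99,1.75,0,0.1],[0,0,8,1.86,3.57,0,0.1],[0,0,12,2.6,5.44,0,0.1],[0,0,16,3.2,7.36,0,0.1],[0,0,20,3.67,9.32,0,0.1],[0,0,24,4,11.3,0,0.1],[0,0,28,4.2,13.31,0,0.1],[0,0,30,4.23,14.3,0,0.1],[0,0,32,4.25,15.32,0,0.1],[0,0,32,4.25,15.32,0,0.1]])

```text
time: 36.3
position: [0.685, 0.0574, 0.0821]
tool_rot: [-3.14, -0.025, -0.006]
ft_force: [1.0, -0.2, 5.8]
grip_width: 0.203
grip_force: 20.0
```

Call:
carry_out(steps=[[0,0,1.5,-0.02,0.7,0,0.1],[0,0,3,-0.06,1.4,0,0.1],[0,0,4.5,-0.12,2.1,0,0.1],[0,0,5.5,-0.16,2.7,0,0.1],[0,0,5.5,-0.16,2.7,0,0.1],[0,0,5.5,-0.16,2.7,0,0.1]])

```text
time: 36.9
position: [0.6836, 0.0823, 0.0821]
tool_rot: [-3.137, -0.171, -0.006]
ft_force: [1.2, 0.7, 5.7]
grip_width: 0.194
grip_force: 20.0
```

Call:
carry_out(steps=[[0,0,0.5,-0.04,0.3,0,0.1],[0,0,1,-0.08,0.6,0,0.1],[0,0,1.5,-0.1,0.9,0,0.1],[0,0,1.5,-0.1,0.9,0,0.1]])

```text
time: 37.3
position: [0.6835, 0.083, 0.082]
tool_rot: [3.125, 0.203, 0.004]
ft_force: [1.0, -9.5, 9.1]
grip_width: 0.198
grip_force: 20.0
```

Call:
carry_out(steps=[[0,0,0,0,0.4,0,0.1],[0,0,0,0,0.8,0,0.1],[0,0,0,0,0.8,0,0.1]])

```text
time: 37.6
position: [0.6834, 0.0829, 0.0818]
tool_rot: [3.115, 0.195, -0.0]
ft_force: [-2.7, -19.2, 12.4]
grip_width: 0.198
grip_force: 20.1
```

The stop holds firmly with the force rising in place, so the bar is shut. I'll relax, release, rise, then go and look at the dimmer.

Call:
carry_out(steps=[[0,0,-1,0,-0.8,0,0.1],[0,0,-2,0.1,-1.5,0,0.1],[0,0,-2,0.1,-1.5,0,0.4],[0,0,-2,0.1,-1.5,0,0.4],[0,0,-2,0.1,-1.5,0,0.5],[0,0,-2,0.1,-1.5,0,0.5],[0,0,-2,0.1,-1.5,3,0.5],[0,0,-2,0.1,-1.5,7,0.5],[0,0,-2,0.1,-1.5,11.5,0.5],[0,0,-2,0.1,-1.5,16,0.5],[0,0,-2,0,1,20,0.6],[0,0,-2,-2,4,22,0.7]])

```text
time: 38.8
position: [0.6636, 0.138, 0.3037]
tool_rot: [-3.137, -0.15, -0.008]
ft_force: [-0.1, 1.1, -0.3]
grip_width: 0.606
grip_force: 0.0
```

Call:
carry_out(steps=[[0,0,0,-3,3.3,0,1],[0,0,0,-6,6.6,0,1],[0,0,0,-9,9.9,0,1],[0,0,0,-12,13.2,0,1],[0,0,0,-15,16.5,0,1],[0,0,0,-18,19.8,0,1],[0,0,0,-21,23,0,1],[0,0,0,-24,25,0,1],[0,0,0,-24,25,0,1],[0,0,0,-24,25,0,1],[0,0,0,-24,25,0,1]])

```text
time: 39.9
position: [0.4223, 0.388, 0.3002]
tool_rot: [3.137, 0.155, 0.0]
ft_force: [0.6, -0.7, -0.0]
grip_width: 0.999
grip_force: 0.0
```

```bash
python3 - <<'E'
from h import *
tcp()
p,K,T=shot("wrist","w17"); np.savez("w17",p=p,K=K,T=T); S=shot("side");q=S[0];np.savez("d17",p=S[0],K=S[1],T=S[2])
S2=shot("scene");np.savez("s17",p=S2[0],K=S2[1],T=S2[2])
corks(*S,.127,(215,220,325,280))
cv2.imwrite("pics/c17.png",np.hstack([cv2.resize(p[0:240],(512,240)),cv2.resize(q[180:300,210:350],(280,240))])[:,:,::-1])
E
```

```text
[0.4223 0.388  0.3002] yaw 95.7 tilt [ 0.    -0.001] q [ 0.02  0.24 -0.97  1.45  0.19  1.56 -2.41] grip 0.999 0.0 f [ 0.6 -0.7 -0. ] t 39.9
px [243.7 229.3] box [218 222  51  18 421] P [0.5904 0.1318 0.127 ]
px [281. 233.] box [276 227  12  14 143] P [0.4933 0.1241 0.127 ]
```

View pics/c17.png

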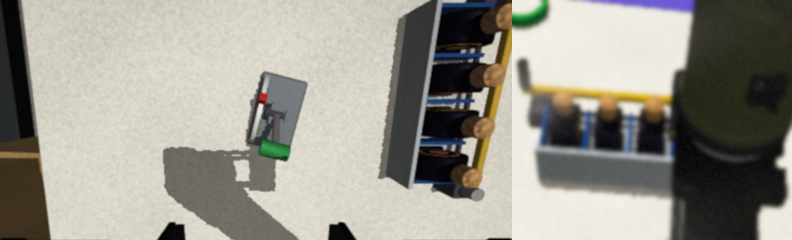

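The wrist crop shows the bar shut along the rack front and the dimmer base at (277,108), with the green grip at (275,151) and the red mark at (263,98). Now I'll work out the unit pose and the mark angle.

```bash
cat > dm.py <<'E'
from h import *
def big(m,box):
    k=np.zeros(m.shape,np.uint8);x0,y0,x1,y1=box;k[y0:y1,x0:x1]=m[y0:y1,x0:x1]
    N,l,st,c=cv2.connectedComponentsWithStats(k); i=1+np.argmax(st[1:,4]); return l==i
def red(p):
    h=cv2.cvtColor(p,cv2.COLOR_RGB2HSV); return ((h[...,0]<8)|(h[...,0]>172))&(h[...,1]>150)&(h[...,2]>70)
def green(p):
    h=cv2.cvtColor(p,cv2.COLOR_RGB2HSV); return (h[...,0]>50)&(h[...,0]<80)&(h[...,1]>110)&(h[...,2]>35)
def toplane(K,T,u,v,O,X,yo):
    Y=np.array([-X[1],X[0],0]); o,d=ray(K,T,u,v); P0=O+Y*yo
    P=o+d*((P0-o)@Y)/(d@Y); return (P-O)@X,P[2]-.035
E
python3 - <<'E'
from dm import *
z=np.load("w17.npz");p,K,T=z["p"],z["K"],z["T"]
hsv=cv2.cvtColor(p,cv2.COLOR_RGB2HSV); print(hsv[90:140:10,290],hsv[60,150],hsv[200,240])
g=big(green(p),(200,60,350,200)); v,u=np.nonzero(g);w=np.array([onz(K,T,a,b,.119)[:2] for a,b in zip(u,v)])
r=cv2.minAreaRect((w*1000).astype(np.float32)); b=cv2.boxPoints(r); e=max([b[1]-b[0],b[2]-b[1]],key=np.linalg.norm)
print("green",len(u),r,"ang",np.degrees(np.arctan2(e[1],e[0]))%180)
m=(hsv[...,1]<90)&(p.max(2)<150)&(p.max(2)>60)
m=big(m,(235,60,325,148)); v,u=np.nonzero(m);w=np.array([onz(K,T,a,b,.026)[:2] for a,b in zip(u,v)])
r=cv2.minAreaRect((w*1000).astype(np.float32));b=cv2.boxPoints(r); e=max([b[1]-b[0],b[2]-b[1]],key=np.linalg.norm)
print("base",len(u),r,"ang",np.degrees(np.arctan2(e[1],e[0]))%180, b)
rr=big(red(p),(200,60,350,200));print("red",rr.sum(),np.argwhere(rr)[:,::-1].mean(0))
for f in("d17","s17"):
    z=np.load(f+".npz");q=z["p"]; box=(215,300,330,384) if f=="d17" else (240,70,320,150)
    for fn in(green,red):
        k=big(fn(q),box); print(f,fn.__name__,k.sum(),np.argwhere(k)[:,::-1].mean(0).round(1))
E
```

```text
[[103  18 127]
 [100  18 125]
 [103  18 125]
 [101  16 124]
 [ 99  21 122]] [ 22  21 218] [ 21  23 111]
green 444 ((441.96728515625, 367.1413269042969), (37.94582748413086, 19.612424850463867), 81.729248046875) ang 81.729225
base 2705 ((480.145263671875, 367.8034362792969), (76.99344635009766, 113.93647766113281), 82.35199737548828) ang 172.35199 [[418.56036 337.2309 ]
 [531.48334 322.06744]
 [541.73016 398.37598]
 [428.8072  413.53943]]
red 68 [262.10294118  97.64705882]
d17 green 50 [284.4 332.2]
d17 red 24 [258.  339.2]
s17 green 40 [268.2  91.4]
s17 red 10 [285.5 108.5]
```

```bash
python3 - <<'E'
from dm import *
V={}
for f in("w17","d17","s17"):
    z=np.load(f+".npz");V[f]=(z["p"],z["K"],z["T"])
z=np.load("w3.npz");V["w3"]=(z["p"],z["K"],z["T"])
bx={"w17":(200,60,350,200),"d17":(215,300,330,384),"s17":(240,70,320,150),"w3":(0,30,140,140)}
# base from w3 as check
p,K,T=V["w3"];hsv=cv2.cvtColor(p,cv2.COLOR_RGB2HSV)
m=big((hsv[...,1]<90)&(p.max(2)<150)&(p.max(2)>60),(50,30,140,140)); v,u=np.nonzero(m);w=np.array([onz(K,T,a,b,.026)[:2] for a,b in zip(u,v)])
print("base w3",cv2.minAreaRect((w*1000).astype(np.float32)))
G={f:np.argwhere(big(green(V[f][0]),bx[f]))[:,::-1].mean(0) for f in V}
for a in("d17","s17","w3"):
    print("grip tri w17+",a,[x.round(4) if hasattr(x,'round') else x for x in tri(ray(*V["w17"][1:],*G["w17"]),ray(*V[a][1:],*G[a]))])
print(tri(ray(*V["d17"][1:],*G["d17"]),ray(*V["s17"][1:],*G["s17"])))
O=np.array([.480,.3675,0]);X=np.array([np.cos(np.radians(-8)),np.sin(np.radians(-8)),0])
for f in V:
    p,K,T=V[f]
    x,h=toplane(K,T,*G[f],O,X,0); print(f,"grip x,h",round(x,4),round(h,4),"r",round(np.hypot(x,h),4),"ang",round(.7+np.arctan2(x,h),3))
    k=np.argwhere(big(red(p),bx[f]))[:,::-1]
    Q=np.array([toplane(K,T,*c,O,X,27e-3) for c in k]); rr=np.hypot(Q[:,0],Q[:,1]);
    far=Q[rr>rr.max()-.008].mean(0)
    print("   red mean",Q.mean(0).round(4),"ang",round(.7+np.arctan2(*Q.mean(0)),3),"rmax",rr.max().round(4),"far ang",round(.7+np.arctan2(*far),3))
E
```

```text
base w3 ((471.0414123535156, 372.2583312988281), (112.34432220458984, 136.74154663085938), 87.00592803955078)
grip tri w17+ d17 [array([0.4442, 0.3686, 0.1117]), np.float64(0.007)]
grip tri w17+ s17 [array([0.4448, 0.3687, 0.1359]), np.float64(0.0008)]
grip tri w17+ w3 [array([0.4455, 0.369 , 0.1391]), np.float64(0.0005)]
(array([0.44429919, 0.3763189 , 0.13057196]), np.float64(0.006647872469128024))
w17 grip x,h -0.0291 0.1365 r 0.1396 ang 0.49
   red mean [0.0201 0.1839] ang 0.809 rmax 0.3099 far ang 0.768
d17 grip x,h -0.033 0.0809 r 0.0874 ang 0.313
   red mean [0.0181 0.0626] ang 0.981 rmax 0.0839 far ang 0.934
s17 grip x,h -0.038 0.0978 r 0.1049 ang 0.329
   red mean [0.0133 0.041 ] ang 1.014 rmax 0.0589 far ang 1.028
w3 grip x,h -0.0363 0.099 r 0.1054 ang 0.348
   red mean [0.0196 0.055 ] ang 1.042 rmax 0.0663 far ang 1.035
```

Call:
carry_out(steps=[[0,0,0,0,-4.5,-1,1],[0,0,0,0,-9,-2,1],[0,0,0,0,-13.5,-3,1],[0,0,0,0,-18,-4,1],[0,0,0,0,-18,-4,1],[0,0,0,0,-18,-4,1],[0,0,0,0,-18,-4,1]])

```text
time: 40.75
position: [0.4213, 0.2101, 0.261]
tool_rot: [-3.137, -0.159, -0.001]
ft_force: [0.1, 0.5, -0.3]
grip_width: 0.995
grip_force: 0.0
```

```bash
cat >> dm.py <<'E'
def angles(O,deg,f,p,K,T,box):
    X=np.array([np.cos(np.radians(deg)),np.sin(np.radians(deg)),0]); O=np.array([*O,0])
    k=np.argwhere(big(green(p),box))[:,::-1].mean(0); x,h=toplane(K,T,*k,O,X,0)
    k2=np.argwhere(big(red(p),box))[:,::-1]
    Q=np.array([toplane(K,T,*c,O,X,24e-3) for c in k2]); rr=np.hypot(*Q.T)
    far=Q[rr>.052].mean(0)
    print(f,"grip ang %.3f r %.4f"%(.7+np.arctan2(x,h),np.hypot(x,h)),k.round(1),"red n",len(k2),k2.mean(0).round(1),"mean",Q.mean(0).round(4),"ang %.3f far %.3f"%(.7+np.arctan2(*Q.mean(0)),.7+np.arctan2(*far)),"r %.4f-%.4f"%(rr.min(),rr.max()))
E
python3 - <<'E'
from dm import *
tcp()
p,K,T=shot("wrist","w18"); np.savez("w18",p=p,K=K,T=T);print(T[:3,3])
for O in((.482,.364),(.485,.364),(.482,.361)):
    angles(O,-8,"w18",p,K,T,(0,0,250,238))
    for f,b in(("s17",(240,70,320,150)),("w3",(0,30,140,140))):
        z=np.load(f+".npz");angles(O,-8,f,z["p"],z["K"],z["T"],b)
# ray-triangulate red mean between w17 and w18
z=np.load("w17.npz")
a=np.argwhere(big(red(z["p"]),(200,60,350,200)))[:,::-1].mean(0);b=np.argwhere(big(red(p),(0,0,250,238)))[:,::-1].mean(0)
print(tri(ray(z["K"],z["T"],*a),ray(K,T,*b)))
x0=int(max(b[0]-90,0));y0=int(max(b[1]-70,0)); cv2.imwrite("pics/c18.png",cv2.resize(p[y0:y0+140,x0:x0+180],(720,560),interpolation=cv2.INTER_CUBIC)[:,:,::-1]);print(x0,y0)
E
```

```text
[0.4213 0.2101 0.261 ] yaw 95.8 tilt [0.001 0.001] q [ 0.38 -0.09 -0.83  1.75 -0.07  1.45 -1.91] grip 0.995 0.0 f [ 0.1  0.5 -0.3] t 40.75
[0.50400853 0.2179802  0.44925032]
w18 grip ang 0.357 r 0.1102 [107.9 138.4] red n 165 [112.3  82.9] mean [0.0155 0.0524] ang 0.988 far 0.976 r 0.0274-0.0780
s17 grip ang 0.335 r 0.1074 [268.2  91.4] red n 10 [285.5 108.5] mean [0.0144 0.0462] ang 1.003 far 1.011 r 0.0325-0.0641
w3 grip ang 0.356 r 0.1104 [ 39.6 107.3] red n 49 [49.4 59.8] mean [0.0186 0.0647] ang 0.980 far 0.980 r 0.0597-0.0753
w18 grip ang 0.327 r 0.1104 [107.9 138.4] red n 165 [112.3  82.9] mean [0.0125 0.0515] ang 0.938 far 0.934 r 0.0256-0.0764
s17 grip ang 0.305 r 0.1083 [268.2  91.4] red n 10 [285.5 108.5] mean [0.0112 0.0459] ang 0.940 far 0.961 r 0.0313-0.0629
w3 grip ang 0.327 r 0.1109 [ 39.6 107.3] red n 49 [49.4 59.8] mean [0.0155 0.0641] ang 0.938 far 0.938 r 0.0580-0.0740
w18 grip ang 0.386 r 0.1159 [107.9 138.4] red n 165 [112.3  82.9] mean [0.0156 0.0589] ang 0.958 far 0.956 r 0.0341-0.0839
s17 grip ang 0.355 r 0.1091 [268.2  91.4] red n 10 [285.5 108.5] mean [0.0157 0.0487] ang 1.012 far 1.020 r 0.0353-0.0668
w3 grip ang 0.378 r 0.1144 [ 39.6 107.3] red n 49 [49.4 59.8] mean [0.0189 0.0694] ang 0.966 far 0.966 r 0.0642-0.0798
(array([0.50183967, 0.38800383, 0.08278814]), np.float64(0.002129601002513448))
22 12
```

Call:
carry_out(steps=[[0,0,8,0,1.3,0,0.8],[0,0,16,0,2.6,0,0.8],[0,0,24,0,4,0,0.8],[0,0,32,0,5.3,0,0.8],[0,0,40,0,6.6,0,0.8],[0,0,48,0,8,0,0.8],[0,0,56,0,9.3,0,0.8],[0,0,64,0,10.6,0,0.8],[0,0,72,0,12,0,0.8],[0,0,80,0,13,0,0.8],[0,0,83,0,13,0,0.8]])

```text
time: 41.9
position: [0.4198, 0.3427, 0.2607]
tool_rot: [-2.233, -2.206, -0.002]
ft_force: [-0.2, -0.1, 0.2]
grip_width: 0.801
grip_force: 0.0
```

Call:
carry_out(steps=[[0,0,8,0.4,0.5,0,0.8],[0,0,16,0.8,1,0,0.8],[0,0,24,1.2,1.5,0,0.8],[0,0,32,1.6,2,0,0.8],[0,0,40,2,2.3,0,0.8],[0,0,48,2.4,2.5,0,0.8],[0,0,56,2.4,2.7,0,0.8],[0,0,64,2.4,2.8,0,0.8],[0,0,72,2.4,2.8,0,0.8],[0,0,80,2.4,2.8,0,0.8],[0,0,83,2.4,2.8,0,0.8],[0,0,83,2.4,2.8,0,0.8]])

```text
time: 43.1
position: [0.4446, 0.3687, 0.2607]
tool_rot: [-0.222, -3.132, -0.003]
ft_force: [-0.2, -0.1, 0.9]
grip_width: 0.799
grip_force: 0.0
```

```bash
python3 - <<'E'
from dm import *
tcp()
p,K,T=shot("wrist","w19"); np.savez("w19",p=p,K=K,T=T); print(T.round(3).tolist())
k=np.argwhere(big(green(p),(100,60,400,260)))[:,::-1]; print(k.mean(0),k.min(0),k.max(0),"tcp proj",proj(K,T,[*ctrl.get_state()["position"][:2],.138]))
z=np.load("w18.npz");g=np.argwhere(big(green(z["p"]),(0,0,250,238)))[:,::-1].mean(0)
print(tri(ray(K,T,*k.mean(0)),ray(z["K"],z["T"],*g)))
X=np.array([np.cos(np.radians(-8)),np.sin(np.radians(-8)),0])
for f,b in(("w18",(0,0,250,238)),("w3",(0,30,140,140))):
    z=np.load(f+".npz"); k2=np.argwhere(big(red(z["p"]),b))[:,::-1]
    Q=np.array([toplane(z["K"],z["T"],*c,np.array([.483,.364,0]),X,24e-3) for c in k2])
    r=cv2.minAreaRect((Q*1000).astype(np.float32)); l=cv2.fitLine((Q*1000).astype(np.float32),cv2.DIST_L2,0,.01,.01).ravel(); print(f,r,"lean",np.arctan2(l[0],l[1]),l)
E
```

```text
[0.4446 0.3687 0.2607] yaw 81.9 tilt [-0.001  0.002] q [ 0.25  0.36 -1.24  1.51  0.34  1.52  0.44] grip 0.799 0.0 f [-0.2 -0.1  0.9] t 43.1
[[0.141, 0.945, 0.296, 0.363], [0.99, -0.135, -0.04, 0.38], [0.002, 0.299, -0.954, 0.449], [0.0, 0.0, 0.0, 1.0]]
[256.71936057 176.31261101] [241 168] [273 185] tcp proj [256.04338581 175.57809694]
(array([0.4453684 , 0.36905855, 0.13895998]), np.float64(1.1828474915960622e-05))
w18 ((14.17791748046875, 50.16779327392578), (50.73121643066406, 9.984402656555176), 77.13461303710938) lean 0.21716079 [ 0.21545796  0.97651315 14.486328   52.0733    ]
w3 ((17.464569091796875, 64.49651336669922), (16.25261116027832, 8.071858406066895), 77.99729919433594) lean 0.15904315 [ 0.1583735   0.98737925 17.57379    64.51233   ]
```

Call:
carry_out(squeeze=20, steps=[[0,0,0,0.1,0,-4,0.8],[0,0,0,0.1,0,-8,0.8],[0,0,0,0.1,0,-11,0.8],[0,0,0,0.1,0,-13,0.8],[0,0,0,0.1,0,-14.3,0.8],[0,0,0,0.1,0,-14.3,0.6],[0,0,0,0.1,0,-14.3,0.4],[0,0,0,0.1,0,-14.3,0.3],[0,0,0,0.1,0,-14.3,0.3],[0,0,0,0.1,0,-14.3,0.3],[0,0,0,0.1,0,-14.3,0.3]])

```text
time: 44.25
position: [0.4466, 0.3686, 0.1183]
tool_rot: [0.225, 3.132, 0.005]
ft_force: [1.4, 2.4, -0.0]
grip_width: 0.403
grip_force: 20.0
```

Call:
carry_out(steps=[[0,0,0,0.45,-0.06,0.17,0.3],[0,0,0,0.93,-0.13,0.32,0.3],[0,0,0,1.4,-0.2,0.45,0.3],[0,0,0,1.88,-0.26,0.57,0.3],[0,0,0,2.74,-0.38,0.7,0.3],[0,0,0,3.5,-0.49,0.77,0.3],[0,0,0,3.5,-0.49,0.77,0.3],[0,0,0,3.5,-0.49,0.77,0.3],[0,0,0,3.5,-0.49,0.77,0.3]])

```text
time: 45.15
position: [0.481, 0.3637, 0.1251]
tool_rot: [-0.224, -3.133, -0.005]
ft_force: [0.5, 5.6, -2.9]
grip_width: 0.405
grip_force: 20.0
```

Call:
carry_out(steps=[[0,0,0,0.87,-0.12,0.01,0.3],[0,0,0,1.63,-0.23,-0.04,0.3],[0,0,0,2.17,-0.31,-0.11,0.3],[0,0,0,2.17,-0.31,-0.11,0.3],[0,0,0,2.17,-0.31,-0.11,0.3],[0,0,0,2.17,-0.31,-0.11,0.3]])

```text
time: 45.75
position: [0.5027, 0.3607, 0.1242]
tool_rot: [-0.224, -3.133, -0.004]
ft_force: [0.8, 4.6, -1.5]
grip_width: 0.402
grip_force: 20.0
```

```bash
python3 - <<'E'
from dm import *
tcp()
s=ctrl.get_state()["position"]
for n,b in(("scene",(240,70,320,150)),("side",(215,300,330,384)),("wrist",(100,20,420,238))):
    p,K,T=shot(n,n+"20"); np.savez(n+"20",p=p,K=K,T=T)
    for fn in(green,red):
        try:
            k=np.argwhere(big(fn(p),b))[:,::-1]; print(n,fn.__name__,len(k),k.mean(0).round(1),k.min(0),k.max(0))
        except Exception as e: print(n,fn.__name__,e)
E
```

```text
[0.5027 0.3607 0.1242] yaw 81.8 tilt [-0.     0.003] q [ 0.17  0.54 -1.11  1.6   0.49  1.32  0.41] grip 0.402 19.998567402362823 f [ 0.8  4.6 -1.5] t 45.75
scene green 13 [285.5  93.3] [284  91] [287  96]
scene red 9 [285.1 108.7] [284 106] [287 111]
side green attempt to get argmax of an empty sequence
side red attempt to get argmax of an empty sequence
wrist green 1581 [256.3 224.1] [227 210] [286 237]
wrist red 251 [288.9 197.3] [282 177] [296 208]
```

```bash
python3 - <<'E'
from dm import *
O=np.array([.4857,.3631,0]);X=np.array([np.cos(np.radians(-8)),np.sin(np.radians(-8)),0]);Y=np.array([-X[1],X[0],0])
E={}
for f,b in(("w18",(0,0,250,238)),("w17",(200,60,350,200)),("wrist20",(100,20,420,238)),("w3",(0,30,140,140)),("w19",(150,20,400,238))):
    z=np.load(f+".npz");K,T=z["K"],z["T"]; k=np.argwhere(big(red(z["p"]),b))[:,::-1].astype(np.float32)
    (c,s,a)=cv2.minAreaRect(k); bx=cv2.boxPoints((c,s,a))
    # predicted image direction of bar outward at angle .92
    def bar(r,l=.22,y=.027): return proj(K,T,O+Y*y+X*r*np.sin(l)+np.array([0,0,.035+r*np.cos(l)]))
    d=bar(.066)-bar(.03); d/=np.linalg.norm(d)
    t=k@d; tip=k[t>t.max()-3].mean(0); E[f]=(tip,ray(K,T,*tip)); 
    print(f,len(k),"rect",np.round(c,1),np.round(s,1),"tip",tip.round(1))
    for l in(.16,.20,.24,.28): print("   pred tip",l,bar(.066,l).round(1),"base .02",bar(.02,l).round(1))
for a,b in(("w18","w17"),("w18","wrist20"),("w3","wrist20"),("w18","w19")):
    q,e=tri(E[a][1],E[b][1]);d=q-O; print(a,b,q.round(4),round(e,4),"unit",(d@X).round(4),(d@Y).round(4),"h",(q[2]-.035).round(4),"ang",round(.7+np.arctan2(d@X,q[2]-.035),3))
E
```

```text
w18 165 rect [112.8  82.9] [23.3  8.4] tip [104.2  77.9]
   pred tip 0.16 [104.8  83.1] base .02 [121.8  90.4]
   pred tip 0.2 [105.2  80.7] base .02 [121.9  89.8]
   pred tip 0.24 [105.6  78.3] base .02 [122.1  89.2]
   pred tip 0.28 [106.1  76. ] base .02 [122.2  88.5]
w17 68 rect [262.   97.5] [9. 8.] tip [263.2  94.8]
   pred tip 0.16 [261.8 100.2] base .02 [260. 105.]
   pred tip 0.2 [262.3  98.1] base .02 [260.1 104.4]
   pred tip 0.24 [262.8  96.1] base .02 [260.3 103.8]
   pred tip 0.28 [263.3  94. ] base .02 [260.4 103.3]
wrist20 251 rect [289.  192.5] [32.3 12. ] tip [290.7 207.1]
   pred tip 0.16 [291.8 200.1] base .02 [286.2 175.5]
   pred tip 0.2 [291.6 203. ] base .02 [286.1 176.3]
   pred tip 0.24 [291.4 205.9] base .02 [286.1 177.1]
   pred tip 0.28 [291.2 208.7] base .02 [286.  177.9]
w3 49 rect [49.3 59.9] [7.6 5.8] tip [47.2 58.6]
   pred tip 0.16 [46.7 62.1] base .02 [66.2 70.2]
   pred tip 0.2 [47.3 60.3] base .02 [66.3 69.7]
   pred tip 0.24 [47.9 58.4] base .02 [66.5 69.1]
   pred tip 0.28 [48.6 56.6] base .02 [66.7 68.7]
w19 78 rect [277.  206.5] [11.  6.] tip [277.1 210.9]
   pred tip 0.16 [277.7 207.4] base .02 [275.5 190.9]
   pred tip 0.2 [277.6 209.2] base .02 [275.5 191.4]
   pred tip 0.24 [277.6 210.9] base .02 [275.5 191.9]
   pred tip 0.28 [277.5 212.6] base .02 [275.4 192.4]
w18 w17 [0.5059 0.3874 0.1028] 0.0014 unit 0.0166 0.0269 h 0.0678 ang 0.94
w18 wrist20 [0.5049 0.3871 0.1027] 0.001 unit 0.0156 0.0264 h 0.0677 ang 0.927
w3 wrist20 [0.5047 0.3868 0.102 ] 0.0 unit 0.0156 0.0261 h 0.067 ang 0.928
w18 w19 [0.5047 0.3875 0.1013] 0.0015 unit 0.0154 0.0268 h 0.0663 ang 0.928
```

Call:
carry_out(steps=[[0,0,0,0.4,-0.06,-0.08,0.3],[0,0,0,0.81,-0.11,-0.16,0.3],[0,0,0,0.81,-0.11,-0.16,0.3],[0,0,0,0.81,-0.11,-0.16,0.3],[0,0,0,0.81,-0.11,-0.16,0.3]])

```text
time: 46.4
position: [0.5112, 0.3595, 0.1228]
tool_rot: [0.225, 3.133, 0.005]
ft_force: [0.8, 6.8, -0.8]
grip_width: 0.399
grip_force: 20.0
```

```bash
python3 - <<'E'
from dm import *
tcp()
O=np.array([.4857,.3631,0]);X=np.array([np.cos(np.radians(-8)),np.sin(np.radians(-8)),0])
P=ctrl.get_state()["position"];u=(P-[.4466,.3686,.1183])@X;print("u",u,"ang by arm",.7+np.arcsin((u-.0395)/.11))
for n,b in(("scene",(240,70,320,150)),("wrist",(100,20,420,238))):
    p,K,T=shot(n,n+"21"); np.savez(n+"21",p=p,K=K,T=T); Y=np.array([-X[1],X[0],0])
    g=np.argwhere(big(green(p),b))[:,::-1]; print(n,len(g),g.mean(0).round(1),g.min(0),g.max(0))
    for l in(.18,.21,.24,.27): print(l,proj(K,T,O+X*.11*np.sin(l)+[0,0,.035+.11*np.cos(l)]).round(1))
a=p[120:300,170:380]; q=np.load("scene21.npz")["p"][75:150,235:325]
cv2.imwrite("pics/c21.png",np.hstack([cv2.resize(a,(420,360)),cv2.resize(q,(375,360),interpolation=cv2.INTER_CUBIC)])[:,:,::-1])
E
```

```text
[0.5112 0.3595 0.1228] yaw 81.8 tilt [0.    0.003] q [ 0.17  0.55 -1.11  1.59  0.5   1.32  0.42] grip 0.399 19.999669790267944 f [ 0.8  6.8 -0.8] t 46.4
u 0.0652373835549788 ang by arm 0.9361654193219111
scene 14 [288.1  94.2] [287  92] [290  97]
0.18 [285.2  96.4]
0.21 [286.1  97. ]
0.24 [287.   97.6]
0.27 [287.8  98.2]
wrist 1604 [256.5 223.9] [227 210] [286 237]
0.18 [256.9 225.2]
0.21 [256.9 229.5]
0.24 [256.9 233.7]
0.27 [256.9 237.6]
```

View pics/c21.png

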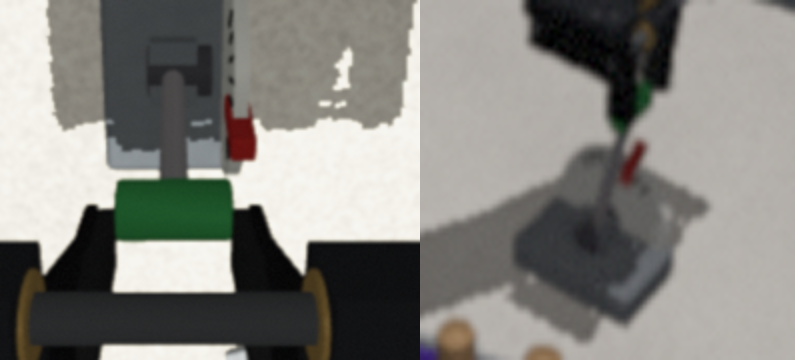

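The crop shows the lever near the red mark (mark at (240,130) left panel, (632,165) right panel), but the wrist and arm estimates differ by a few mm. I'll let go and measure the lever from two standoff views.

Call:
carry_out(steps=[[0,0,0,0,0,0,0.5],[0,0,0,0,0,0,0.6],[0,0,0,0,0,0,0.7],[0,0,0,0,0,0,0.8],[0,0,0,0,0,0,0.8],[0,0,0,0,0,3,0.8],[0,0,0,0,0,7,0.8],[0,0,0,0,0,11,0.8],[0,0,0,0,0,14,0.8],[0,0,0,0,0,14,0.8],[0,0,0,0,0,14,0.8],[0,0,0,0,0,14,0.8]])

```text
time: 47.7
position: [0.5106, 0.3572, 0.2611]
tool_rot: [-0.226, -3.132, 0.003]
ft_force: [0.3, -0.8, -0.3]
grip_width: 0.799
grip_force: 0.0
```

```bash
python3 - <<'E'
from dm import *
tcp(); p,K,T=shot("wrist","w22"); np.savez("w22",p=p,K=K,T=T)
E
```

```text
[0.5106 0.3572 0.2611] yaw 81.8 tilt [-0.001 -0.002] q [ 0.18  0.46 -1.16  1.39  0.42  1.56  0.48] grip 0.799 0.0 f [ 0.3 -0.8 -0.3] t 47.7
```

Call:
carry_out(steps=[[0,0,0,0,-4.5,0,0.8],[0,0,0,0,-9,0,0.8],[0,0,0,0,-13.5,0,0.8],[0,0,0,0,-18,0,0.8],[0,0,0,0,-18,0,0.8],[0,0,0,0,-18,0,0.8],[0,0,0,0,-18,0,0.8]])

```text
time: 48.45
position: [0.5102, 0.179, 0.262]
tool_rot: [-0.223, -3.133, -0.001]
ft_force: [-0.3, -0.0, 0.7]
grip_width: 0.802
grip_force: 0.0
```

```bash
cat >> dm.py <<'E'
O=np.array([.4857,.3631,0]);X=np.array([np.cos(np.radians(-8)),np.sin(np.radians(-8)),0]);Y=np.array([-X[1],X[0],0])
def red_tip(p,K,T,b):
    k=np.argwhere(big(red(p),b))[:,::-1].astype(float)
    bar=lambda r:proj(K,T,O+Y*.027+X*r*np.sin(.23)+np.array([0,0,.035+r*np.cos(.23)]))
    d=bar(.066)-bar(.03);t=k@d/np.linalg.norm(d); return k[t>t.max()-3].mean(0),k.mean(0),len(k)
def grp(p,b):
    k=np.argwhere(big(green(p),b))[:,::-1]; return k.min(0)/2+k.max(0)/2,k.mean(0),len(k)
def rep(nm,q,e):
    d=q-O; print(nm,q.round(4),round(e,4),"u,y,h",(d@X).round(4),(d@Y).round(4),(q[2]-.035).round(4),"r",np.hypot(d@X,q[2]-.035).round(4),"ang",round(.7+np.arctan2(d@X,q[2]-.035),3))
E
python3 - <<'E'
from dm import *
tcp(); p,K,T=shot("wrist","w23"); np.savez("w23",p=p,K=K,T=T); print(T[:3,3])
B={"w22":(100,20,420,238),"w23":(256,20,512,238)}
V={}
for f in B:
    z=np.load(f+".npz"); V[f]=(z["p"],z["K"],z["T"])
for i,nm in((0,"box"),(1,"mean")):
    G={f:grp(V[f][0],B[f]) for f in B}; print(G)
    rep("grip "+nm,*tri(*[ray(*V[f][1:],*G[f][i]) for f in B]))
    Rr={f:red_tip(*V[f],B[f]) for f in B}; print(Rr)
    rep("red "+nm,*tri(*[ray(*V[f][1:],*Rr[f][i]) for f in B]))
S=shot("scene","s23"); D=shot("side"); 
for nm,M,b in(("scene",S,(240,70,320,150)),("side",D,(215,300,330,384))):
    print(nm,grp(M[0],b)[1:],red_tip(*M,b))
    for l in(.16,.2,.24,.28): print(l,proj(*M[1:],O+X*.11*np.sin(l)+[0,0,.035+.11*np.cos(l)]).round(1))
print("rack side corks");corks(*D,.127,(215,220,325,280))
E
```

```text
[0.5102 0.179  0.262 ] yaw 81.9 tilt [-0.001  0.001] q [ 0.72  0.24 -1.28  1.59  0.23  1.48  0.86] grip 0.802 0.0 f [-0.3 -0.   0.7] t 48.45
[0.42831115 0.19027333 0.45033791]
{'w22': (array([259. , 170.5]), array([258.6555773 , 170.47553816]), 511), 'w23': (array([427. , 147.5]), array([426.72594752, 147.55247813]), 686)}
grip box [0.5045 0.3607 0.1428] 0.0003 u,y,h 0.019 0.0002 0.1078 r 0.1094 ang 0.874
{'w22': (array([280.09090909, 159.77272727]), array([279.59302326, 155.02325581]), 86), 'w23': (array([430.91666667, 135.75      ]), array([421.86764706, 131.98529412]), 136)}
red box [0.5026 0.3863 0.1044] 0.0035 u,y,h 0.0135 0.0253 0.0694 r 0.0707 ang 0.892
{'w22': (array([259. , 170.5]), array([258.6555773 , 170.47553816]), 511), 'w23': (array([427. , 147.5]), array([426.72594752, 147.55247813]), 686)}
grip mean [0.5045 0.3603 0.1429] 0.0003 u,y,h 0.019 -0.0002 0.1079 r 0.1096 ang 0.874
{'w22': (array([280.09090909, 159.77272727]), array([279.59302326, 155.02325581]), 86), 'w23': (array([430.91666667, 135.75      ]), array([421.86764706, 131.98529412]), 136)}
red mean [0.5011 0.3875 0.0825] 0.0038 u,y,h 0.0119 0.0263 0.0475 r 0.0489 ang 0.945
scene (array([285.23076923,  96.76923077]), 39) (array([285.  , 109.25]), array([284.8, 109.6]), 5)
0.16 [284.6  96. ]
0.2 [285.8  96.8]
0.24 [287.   97.6]
0.28 [288.1  98.4]
side (array([259.94392523, 317.47663551]), 107) (array([257.58333333, 337.91666667]), array([258.12, 339.48]), 25)
0.16 [260.3 317.2]
0.2 [258.4 316.7]
0.24 [256.5 316.2]
0.28 [254.6 315.8]
rack side corks
px [242.9 228.6] box [218 222  49  17 440] P [0.5927 0.1301 0.127 ]
px [280. 231.] box [268 225  25  16 223] P [0.497  0.1185 0.127 ]
px [305.1 233.9] box [296 228  20  15 190] P [0.4322 0.1145 0.127 ]
```

```bash
python3 - <<'E'
from dm import *
B={"w22":(100,20,420,238),"w23":(256,20,512,238),"w18":(0,0,250,238),"w19":(150,20,400,238),"w17":(200,60,350,200),"w3":(0,30,140,140),"s17":(240,70,320,150),"d17":(215,300,330,384)}
for ox in(.482,.4857):
    O[0]=ox;O[1]=.3636
    for f,b in B.items():
        z=np.load(f+".npz");p,K,T=z["p"],z["K"],z["T"]
        def pt(r,l,y): return proj(K,T,O+Y*y+X*r*np.sin(l)+np.array([0,0,.035+r*np.cos(l)]))
        def fit(obs,r,y,l0):   # lean whose projected point is nearest across the motion direction
            l=l0
            for _ in range(6):
                a=pt(r,l,y);J=(pt(r,l+.01,y)-a)/.01; l+=J@(obs-a)/(J@J)
            return l,np.linalg.norm(pt(r,l,y)-obs)
        g=grp(p,b)[1]; t,m,n=red_tip(p,K,T,b)
        print(ox,f,"grip %.3f (res %.1f)"%((lambda a:(a[0]+.7,a[1]))(fit(g,.11,0,0))),"tip %.3f (res %.1f)"%((lambda a:(a[0]+.7,a[1]))(fit(t,.065,.027,.2))),n)
E
```

```text
0.482 w22 grip 0.907 (res 0.2) tip 1.024 (res 0.6) 86
0.482 w23 grip 0.910 (res 0.1) tip 0.947 (res 1.3) 136
0.482 w18 grip 0.357 (res 0.5) tip 1.002 (res 2.4) 165
0.482 w19 grip 0.358 (res 0.3) tip 1.019 (res 0.3) 78
0.482 w17 grip 0.359 (res 0.2) tip 1.030 (res 0.1) 68
0.482 w3 grip 0.356 (res 0.5) tip 0.990 (res 1.7) 49
0.482 s17 grip 0.345 (res 0.7) tip 1.020 (res 1.9) 10
0.482 d17 grip 0.342 (res 5.5) tip 0.982 (res 0.2) 24
0.4857 w22 grip 0.871 (res 0.6) tip 0.962 (res 1.1) 86
0.4857 w23 grip 0.877 (res 0.8) tip 0.892 (res 0.5) 136
0.4857 w18 grip 0.319 (res 0.6) tip 0.945 (res 1.5) 165
0.4857 w19 grip 0.325 (res 0.2) tip 0.953 (res 0.8) 78
0.4857 w17 grip 0.322 (res 0.3) tip 0.971 (res 0.5) 68
0.4857 w3 grip 0.318 (res 0.9) tip 0.934 (res 0.8) 49
0.4857 s17 grip 0.306 (res 0.4) tip 0.963 (res 2.3) 10
0.4857 d17 grip 0.307 (res 5.0) tip 0.922 (res 0.1) 24
```

```bash
python3 - <<'E'
from dm import *
from scipy.optimize import least_squares
B={"w22":(100,20,420,238),"w23":(256,20,512,238),"w18":(0,0,250,238),"w19":(150,20,400,238),"w17":(200,60,350,200),"w3":(0,30,140,140),"s17":(240,70,320,150)}
obs=[]
for f,b in B.items():
    z=np.load(f+".npz");p,K,T=z["p"],z["K"],z["T"]
    obs.append((f,K,T,grp(p,b)[1],red_tip(p,K,T,b)[0]))
def pt(K,T,O,r,l,y): return proj(K,T,O+Y*y+X*r*np.sin(l)+np.array([0,0,.035+r*np.cos(l)]))
def res(v,tips=True):
    O=np.array([v[0],v[1],0]);o=[]
    for f,K,T,g,t in obs:
        o+=list((pt(K,T,O,.11,v[3] if f in("w22","w23") else v[2],0)-g)*(294*0+1))
        if tips and f!="w23": o+=list((pt(K,T,O,.066-.001,v[4],.027)-t)*.5)
    return np.array(o)
for tips in(False,True):
    s=least_squares(res,[.484,.3635,-.37,.19,.24],args=(tips,),loss="soft_l1")
    C=np.linalg.pinv(s.jac.T@s.jac)*2*s.cost/(len(s.fun)-4); print(tips,s.x.round(4),"ang",(s.x[2:]+.7).round(3),"sd",np.sqrt(np.diag(C)).round(4),s.cost)
# bar long edges in w18/w19: direction via full-pixel PCA on plane y=.024/.027
for f in("w18","w19","w22","wrist20","wrist21"):
    z=np.load(f+".npz");b=B.get(f,(100,20,420,238));k=np.argwhere(big(red(z["p"]),b))[:,::-1]
    for yo in(.024,):
        Q=np.array([toplane(z["K"],z["T"],*c,np.array([.484,.3636,0]),X,yo) for c in k])*1000
        r=cv2.minAreaRect(Q.astype(np.float32));print(f,yo,np.round(r[0],1),np.round(r[1],1),round(r[2],1))
E
```

```text
False [ 0.4812  0.3639 -0.3353  0.2164  0.24  ] ang [0.365 0.916 0.94 ] sd [0.0011 0.0002 0.0107 0.0107 0.    ] 0.5189768641266765
True [ 0.4822  0.3638 -0.3445  0.2074  0.3111] ang [0.356 0.907 1.011] sd [0.0014 0.0003 0.0141 0.0141 0.0256] 2.130238532420341
w18 0.024 [13.2 50.7] [50.7 10. ] 77.1
w19 0.024 [ 3.9 81.2] [ 15.1 101.3] 22.0
w22 0.024 [12.6 67.3] [ 19.5 111.8] 6.0
wrist20 0.024 [12.4 59.4] [24.2 97.2] 8.9
wrist21 0.024 [12.7 60.6] [23.6 88.3] 8.2
```

Call:
carry_out(steps=[[8,0,0,0,0,1,0.8],[16,0,0,0,0,2,0.8],[24,0,0,0,0,2,0.8],[32,0,0,0,0,2,0.8],[40,0,0,0,0,2,0.8],[40,0,0,0,0,2,0.8],[40,0,0,0,0,2,0.8],[40,0,0,0,0,2,0.8]])

```text
time: 49.4
position: [0.5104, 0.1808, 0.2834]
tool_rot: [-0.201, -2.9, -1.053]
ft_force: [-0.2, 0.6, 0.1]
grip_width: 0.802
grip_force: 0.0
```

```bash
python3 - <<'E'
from dm import *
tcp(); p,K,T=shot("wrist","w24"); np.savez("w24",p=p,K=K,T=T); print(T.round(3).tolist())
print(proj(K,T,[.482,.364,.035]))
try:
  b=(0,0,512,300);print(grp(p,b),red_tip(p,K,T,b))
except Exception as e: print(e)
E
```

```text
[0.5104 0.1808 0.2834] yaw 79.7 tilt [-0.002  0.642] q [ 1.29  0.22 -1.33  1.75 -0.5   1.34  1.52] grip 0.802 0.0 f [-0.2  0.6  0.1] t 49.4
[[0.139, 0.945, 0.295, 0.429], [0.759, -0.293, 0.581, 0.068], [0.636, 0.143, -0.758, 0.435], [0.0, 0.0, 0.0, 1.0]]
[242.78422251 132.23286153]
(array([289., 149.]), array([288.90391459, 148.77224199]), 281) (array([281. , 141.5]), array([278.41666667, 140.33333333]), 12)
```

Call:
carry_out(steps=[[0,0,0,4,0,0,0.8],[0,0,0,8,0,0,0.8],[0,0,0,12,0,0,0.8],[0,0,0,14,0,0,0.8],[0,0,0,14,0,0,0.8],[0,0,0,14,0,0,0.8],[0,0,0,14,0,0,0.8]])

```text
time: 50.15
position: [0.6497, 0.1793, 0.2832]
tool_rot: [-0.205, -2.9, -1.054]
ft_force: [-1.2, 0.8, -0.3]
grip_width: 0.802
grip_force: 0.0
```

```bash
python3 - <<'E'
from dm import *
tcp(); p,K,T=shot("wrist","w25"); np.savez("w25",p=p,K=K,T=T); print(T[:3,3].round(3))
b=(0,0,512,300);g=grp(p,b);k=np.argwhere(big(red(p),b))[:,::-1];print(g,len(k),k.mean(0),k.min(0),k.max(0))
for ox in(.4815,.4857):
    O=np.array([ox,.3638,0])
    print(ox,"pivot px",proj(K,T,O+[0,0,.035]).round(1),"grip",.7+np.arctan2(*toplane(K,T,*g[1],O,X,0)))
    for yo in(.024,.027):
        Q=np.array([toplane(K,T,*c,O,X,yo) for c in k]); r=cv2.minAreaRect((Q*1000).astype(np.float32)); rr=np.hypot(*Q.T)
        print(yo,np.round(r[0],1),np.round(r[1],1),round(r[2],1),"mean ang",.7+np.arctan2(*Q.mean(0)),"r",rr.min(),rr.max())
cv2.imwrite("pics/w25c.png",p[:,:,::-1])
E
```

```text
[0.6497 0.1793 0.2832] yaw 79.5 tilt [-0.001  0.642] q [ 0.84  0.56 -1.1   1.42 -0.2   1.32  1.3 ] grip 0.802 0.0 f [-1.2  0.8 -0.3] t 50.15
[0.568 0.067 0.435]
(array([278. ,  39.5]), array([277.6495098 ,  39.90686275]), 408) 64 [262.015625  47.1875  ] [254  45] [271  50]
0.4815 pivot px [229.3  40.4] grip 0.911073024866007
0.024 [16.3 48.9] [40.1  5.6] 73.9 mean ang 1.029246044342683 r 0.031487350722485506 0.07172826698499857
0.027 [15.2 45.5] [40.5  5.6] 73.9 mean ang 1.0312164700542534 r 0.027680495308865672 0.06831888320678511
0.4857 pivot px [229.7  43.4] grip 0.8724576354936784
0.024 [11.9 48.3] [40.2  5.6] 73.9 mean ang 0.9490396045481813 r 0.029731787366335794 0.06977242568925036
0.027 [10.8 44.8] [40.6  5.6] 73.9 mean ang 0.9446868192311937 r 0.0259601443438785 0.06635978742990228
```

Call:
carry_out(steps=[[-8,0,0,-3,0,0,0.8],[-16,0,0,-6,2,0,0.8],[-24,0,0,-9,6,-0.5,0.8],[-32,0,0,-12,10,-1,0.8],[-40,0,0,-14,14,-1.5,0.8],[-40,0,0,-14.5,18.1,-2.1,0.8],[-40,0,0,-14.5,18.1,-2.1,0.8],[-40,0,0,-14.5,18.1,-2.1,0.8],[-40,0,0,-14.5,18.1,-2.1,0.8]])

```text
time: 51.1
position: [0.5066, 0.3573, 0.2617]
tool_rot: [0.228, 3.132, -0.002]
ft_force: [-0.3, -0.9, 0.5]
grip_width: 0.799
grip_force: 0.0
```

```bash
python3 - <<'E'
from dm import *
tcp(); p,K,T=shot("wrist","w26"); g=grp(p,(100,20,420,238))[1]; P=onz(K,T,*g,.1425); print("grip",P.round(4),g)
E
```

```text
[0.5066 0.3573 0.2617] yaw 81.7 tilt [ 0.001 -0.001] q [ 0.12  0.4  -1.04  1.4   0.34  1.53  0.53] grip 0.799 0.0 f [-0.3 -0.9  0.5] t 51.1
grip [0.5041 0.3605 0.1425] [259.13398058 173.46601942]
```

Call:
carry_out(squeeze=30, steps=[[0,0,0,-0.25,0.3,-4,0.8],[0,0,0,-0.25,0.3,-8,0.8],[0,0,0,-0.25,0.3,-11,0.8],[0,0,0,-0.25,0.3,-13,0.8],[0,0,0,-0.25,0.3,-14.2,0.8],[0,0,0,-0.25,0.3,-14.2,0.6],[0,0,0,-0.25,0.3,-14.2,0.4],[0,0,0,-0.25,0.3,-14.2,0.3],[0,0,0,-0.25,0.3,-14.2,0.3],[0,0,0,-0.25,0.3,-14.2,0.3],[0,0,0,-0.25,0.3,-14.2,0.3],[0,0,0,-0.25,0.3,-14.2,0.3]])

```text
time: 52.35
position: [0.5042, 0.3607, 0.1202]
tool_rot: [0.227, 3.132, -0.003]
ft_force: [-0.7, -4.8, 5.7]
grip_width: 0.402
grip_force: 30.0
```

Call:
carry_out(steps=[[0,0,0,0.2,-0.03,-0.05,0.3],[0,0,0,0.4,-0.06,-0.1,0.3],[0,0,0,0.6,-0.09,-0.14,0.3],[0,0,0,0.79,-0.11,-0.19,0.3],[0,0,0,0.79,-0.11,-0.19,0.3],[0,0,0,0.79,-0.11,-0.19,0.3],[0,0,0,0.79,-0.11,-0.19,0.3]])

```text
time: 53.05
position: [0.512, 0.3596, 0.1183]
tool_rot: [0.227, 3.132, -0.003]
ft_force: [0.3, -6.2, 6.7]
grip_width: 0.409
grip_force: 30.0
```

Call:
carry_out(steps=[[0,0,0,0,0,0,0.5],[0,0,0,0,0,0,0.6],[0,0,0,0,0,0,0.7],[0,0,0,0,0,0,0.8],[0,0,0,0,0,0,0.8],[0,0,0,0,0,3,0.8],[0,0,0,0,0,7,0.8],[0,0,0,0,0,11,0.8],[0,0,0,0,0,14,0.8],[0,0,0,0,0,14,0.8],[0,0,0,0,0,14,0.8],[0,0,0,0,0,14,0.8]])

```text
time: 54.25
position: [0.5109, 0.3603, 0.2561]
tool_rot: [-0.225, -3.132, 0.002]
ft_force: [0.6, 0.1, -0.8]
grip_width: 0.801
grip_force: 0.0
```

```bash
python3 - <<'E'
from dm import *
tcp(); p,K,T=shot("wrist","w27"); np.savez("w27",p=p,K=K,T=T); g=grp(p,(100,20,420,238))[1]; P=onz(K,T,*g,.1405); print("grip",P.round(4),g)
for ox in(.4815,.4835,.4857): print(ox,.7+np.arcsin((P-[ox,.3638,0])@X/.11))
E
```

```text
[0.5109 0.3603 0.2561] yaw 81.8 tilt [-0.002 -0.001] q [ 0.11  0.42 -1.03  1.4   0.35  1.53  0.52] grip 0.801 0.0 f [ 0.6  0.1 -0.8] t 54.25
grip [0.5126 0.3591 0.1405] [255.71455224 178.89925373]
0.4815 0.9902754508249506
0.4835 0.9715358087817145
0.4857 0.9510342536547036
```

Call:
carry_out(steps=[[0,0,0,2,-4,1,0.8],[4,0,0,4,-8,2,0.8],[10,0,0,7,-12,2.7,0.8],[16,0,0,10,-16,2.7,0.8],[24,0,0,12,-18,2.7,0.8],[32,0,0,12.5,-18,2.7,0.8],[40,0,0,12.5,-18,2.7,0.8],[40,0,0,12.5,-18,2.7,0.8],[40,0,0,12.5,-18,2.7,0.8],[40,0,0,12.5,-18,2.7,0.8]])

```text
time: 55.3
position: [0.6351, 0.1845, 0.2859]
tool_rot: [-0.201, -2.9, -1.053]
ft_force: [-0.1, 0.1, 0.3]
grip_width: 0.798
grip_force: 0.0
```

```bash
cat >> dm.py <<'E'
def look(f):
    tcp(); p,K,T=shot("wrist",f); np.savez(f,p=p,K=K,T=T); b=(100,0,450,200)
    g=grp(p,b)[1]; c=T[:3,3]-np.array([.4815,.3638,.035]); print("cam u,y,h",(c@X).round(4),(c@Y).round(4),c[2].round(4),"cam lean %.3f"%np.arctan2(c@X,c[2]),"grip",g.round(1))
    r=red(p); m=np.zeros_like(r); m[0:200,100:450]=r[0:200,100:450]
    k=np.argwhere(m)[:,::-1]; print("red n",len(k),(k.min(0),k.max(0),k.mean(0)) if len(k) else "")
    for ox in(.4815,.4857):
        O=np.array([ox,.3638,0]);q=proj(K,T,O+[0,0,.035]); d=(g-q)/np.linalg.norm(g-q); n=np.array([-d[1],d[0]]); s=(k-q)@n if len(k) else np.zeros(0)
        gr=.7+np.arctan2(*toplane(K,T,*g,O,X,0)); print(ox,"pivot",q.round(1),"lever %.3f"%gr,"red off line: -side",(s<0).sum(),"+side",(s>0).sum(),(s.min().round(1),s.max().round(1)) if len(k) else "","px/mm",round(np.linalg.norm(g-q)/110,2))
E
python3 -c "
from dm import *
look('w28')"
```

```text
[0.6351 0.1845 0.2859] yaw 79.7 tilt [-0.002  0.642] q [ 0.89  0.55 -1.17  1.45 -0.19  1.31  1.28] grip 0.798 0.0 f [-0.1  0.1  0.3] t 55.3
cam u,y,h 0.1118 -0.279 0.4028 cam lean 0.271 grip [274.2  60.1]
red n 0 
0.4815 pivot [227.5  51.4] lever 0.987 red off line: -side 0 +side 0  px/mm 0.43
0.4857 pivot [227.9  54.3] lever 0.950 red off line: -side 0 +side 0  px/mm 0.42
```

Call:
carry_out(steps=[[0,0,0,-4,0,0,0.8],[0,0,0,-4,0,0,0.8],[0,0,0,-4,0,0,0.8],[0,0,0,-4,0,0,0.8]])

```text
time: 55.75
position: [0.5968, 0.1823, 0.2856]
tool_rot: [-0.205, -2.902, -1.054]
ft_force: [-0.3, -0.1, 0.3]
grip_width: 0.797
grip_force: 0.0
```

```bash
python3 -c "
from dm import *
look('w29')"
```

```text
[0.5968 0.1823 0.2856] yaw 79.5 tilt [0.001 0.642] q [ 1.    0.48 -1.23  1.55 -0.25  1.3   1.32] grip 0.797 0.0 f [-0.3 -0.1  0.3] t 55.75
cam u,y,h 0.0736 -0.2863 0.4024 cam lean 0.181 grip [278.8  90.4]
red n 8 (array([258,  80]), array([268,  82]), array([263.5 ,  81.25]))
0.4815 pivot [232.6  76.9] lever 0.989 red off line: -side 8 +side 0 (np.float64(-5.0), np.float64(-4.1)) px/mm 0.44
0.4857 pivot [233.   79.7] lever 0.953 red off line: -side 8 +side 0 (np.float64(-5.7), np.float64(-5.0)) px/mm 0.43
```

Call:
carry_out(steps=[[0,0,0,4,0,0,0.8],[0,0,0,8,0,0,0.8],[0,0,0,8,0,0,0.8],[0,0,0,8,0,0,0.8],[0,0,0,8,0,0,0.8]])

```text
time: 56.3
position: [0.6758, 0.1819, 0.2849]
tool_rot: [-0.206, -2.899, -1.056]
ft_force: [0.1, 0.8, -0.2]
grip_width: 0.801
grip_force: 0.0
```

```bash
python3 -c "
from dm import *
look('w30')"
```

```text
[0.6758 0.1819 0.2849] yaw 79.4 tilt [-0.001  0.643] q [ 0.79  0.63 -1.11  1.34 -0.13  1.34  1.25] grip 0.801 0.0 f [ 0.1  0.8 -0.2] t 56.3
cam u,y,h 0.1523 -0.2759 0.4017 cam lean 0.362 grip [271.4  24.7]
red n 7 (array([250,  29]), array([256,  29]), array([253.,  29.]))
0.4815 pivot [223.9  21.7] lever 0.986 red off line: -side 0 +side 7 (np.float64(5.3), np.float64(5.6)) px/mm 0.43
0.4857 pivot [224.4  24.8] lever 0.948 red off line: -side 0 +side 7 (np.float64(4.3), np.float64(4.3)) px/mm 0.43
```

With the camera in the lever's plane (0.27 rad) the red mark is fully hidden behind the lever. It shows equally on either side at 0.18 and 0.36 rad, so the two line up to about ±0.015 rad. I'll return above the lever and wait out the dwell.

Call:
carry_out(steps=[[-8,0,0,-4,0,0,0.8],[-16,0,0,-7,2,0,0.8],[-24,0,0,-10,6,-0.5,0.8],[-32,0,0,-13,10,-1,0.8],[-40,0,0,-15.5,14,-1.5,0.8],[-40,0,0,-16.3,17.7,-2.2,0.8],[-40,0,0,-16.3,17.7,-2.2,0.8],[-40,0,0,-16.3,17.7,-2.2,0.8],[-40,0,0,-16.3,17.7,-2.2,0.8],[-40,0,0,-16.3,17.7,-2.2,0.8],[-40,0,0,-16.3,17.7,-2.2,0.8],[-40,0,0,-16.3,17.7,-2.2,0.8]])

```text
time: 57.55
position: [0.5144, 0.3563, 0.2627]
tool_rot: [0.23, 3.133, -0.0]
ft_force: [-0.6, 0.6, -0.8]
grip_width: 0.802
grip_force: 0.0
```

Call:
carry_out(steps=[[0,0,0,0,0,0,0.8],[0,0,0,0,0,0,0.8],[0,0,0,0,0,0,0.8],[0,0,0,0,0,0,0.8],[0,0,0,0,0,0,0.8],[0,0,0,0,0,0,0.8],[0,0,0,0,0,0,0.8],[0,0,0,0,0,0,0.8],[0,0,0,0,0,0,0.8],[0,0,0,0,0,0,0.8],[0,0,0,0,0,0,0.8],[0,0,0,0,0,0,0.8]])

```text
time: 58.75
position: [0.5133, 0.3579, 0.2626]
tool_rot: [0.225, 3.133, 0.0]
ft_force: [0.9, 1.2, -0.3]
grip_width: 0.799
grip_force: 0.0
```

```bash
python3 - <<'E'
from dm import *
tcp(); p,K,T=shot("wrist"); g=grp(p,(100,20,420,238))[1]; P=onz(K,T,*g,.1405); print("grip",P.round(4),g)
E
```

```text
[0.5133 0.3579 0.2626] yaw 81.8 tilt [0. 0.] q [ 0.11  0.41 -1.03  1.38  0.35  1.54  0.53] grip 0.799 0.0 f [ 0.9  1.2 -0.3] t 58.75
grip [0.5123 0.3591 0.1405] [257.40681363 174.43887776]
```

Call:
carry_out(steps=[[0,0,0,-0.1,0.1,-4,0.8],[0,0,0,-0.1,0.1,-8,0.8],[0,0,0,-0.1,0.1,-11,0.8],[0,0,0,-0.1,0.1,-13,0.8],[0,0,0,-0.1,0.1,-14.3,0.8],[0,0,0,-0.1,0.1,-14.3,0.6],[0,0,0,-0.1,0.1,-14.3,0.4],[0,0,0,-0.1,0.1,-14.3,0.3],[0,0,0,-0.1,0.1,-14.3,0.3],[0,0,0,-0.1,0.1,-14.3,0.3],[0,0,0,-0.1,0.1,-14.3,0.3],[0,0,0,-0.1,0.1,-14.3,0.3]])

```text
time: 60.0
position: [0.5127, 0.3594, 0.1204]
tool_rot: [0.225, 3.132, 0.002]
ft_force: [0.0, 0.2, 2.6]
grip_width: 0.396
grip_force: 30.0
```

Call:
carry_out(steps=[[0,0,0,-0.7,0.1,0.2,0.3],[0,0,0,-1.4,0.2,0.3,0.3],[0,0,0,-3,0.42,0.43,0.3],[0,0,0,-4.63,0.65,0.3,0.3],[0,0,0,-6.23,0.87,-0.06,0.3],[0,0,0,-7.45,1.05,-0.53,0.3],[0,0,0,-8.61,1.21,-1.14,0.3],[0,0,0,-9.51,1.34,-1.75,0.3],[0,0,0,-10.03,1.41,-2.16,0.3],[0,0,0,-10.3,1.45,-2.36,0.3],[0,0,0,-10.3,1.45,-2.36,0.3]])

```text
time: 61.1
position: [0.4046, 0.3745, 0.0964]
tool_rot: [-0.22, -3.13, 0.002]
ft_force: [-6.5, 0.6, 8.6]
grip_width: 0.404
grip_force: 30.0
```

Call:
carry_out(steps=[[0,0,0,-0.3,0.04,-0.25,0.3],[0,0,0,-0.6,0.08,-0.5,0.3],[0,0,0,-0.9,0.13,-0.7,0.3],[0,0,0,-0.9,0.13,-0.7,0.3],[0,0,0,-0.9,0.13,-0.7,0.3]])

```text
time: 61.6
position: [0.4039, 0.3749, 0.0947]
tool_rot: [0.226, 3.124, -0.001]
ft_force: [0.3, -8.5, 33.4]
grip_width: 0.402
grip_force: 30.0
```

Call:
carry_out(steps=[[0,0,0,0.5,-0.07,0.5,0.3],[0,0,0,0.7,-0.1,0.65,0.3],[0,0,0,0.7,-0.1,0.65,0.5],[0,0,0,0.7,-0.1,0.65,0.6],[0,0,0,0.7,-0.1,0.65,0.7],[0,0,0,0.7,-0.1,0.65,0.8],[0,0,0,0.7,-0.1,0.65,0.8],[0,0,0,0.7,-0.1,4,0.8],[0,0,0,0.7,-0.1,8,0.8],[0,0,0,0.7,-0.1,12,0.8],[0,0,0,0.7,-0.1,16,0.8],[0,0,0,0.7,-0.1,17,0.8]])

```text
time: 62.8
position: [0.4084, 0.3756, 0.2634]
tool_rot: [0.225, 3.129, 0.007]
ft_force: [-0.8, 0.2, -0.1]
grip_width: 0.801
grip_force: 0.0
```

Call:
carry_out(steps=[[0,0,0,1.5,0,0,0.8],[0,0,0,1.5,0,0,0.8],[0,0,0,1.5,0,0,0.8]])

```text
time: 63.1
position: [0.4217, 0.3733, 0.2579]
tool_rot: [-0.226, -3.131, 0.001]
ft_force: [0.9, 0.7, -1.0]
grip_width: 0.799
grip_force: 0.0
```

```bash
python3 - <<'E'
from dm import *
tcp(); p,K,T=shot("wrist","w33"); g=grp(p,(100,20,420,238))[1]; P=onz(K,T,*g,.119); print("grip",P.round(4),g)
for ox in(.4815,.4835,.4857): print(ox,"lean sin",((P-[ox,.3638,0])@X/.11).round(3), "expect",-np.sin(.7).round(3))
for nm,b in(("scene",(230,70,320,150)),("side",(215,300,340,384))):
    M=shot(nm,nm+"33"); gg=grp(M[0],b)[1]; print(nm,gg,[proj(*M[1:],np.array([.482,.3638,0])+X*.11*np.sin(l)+[0,0,.035+.11*np.cos(l)]).round(1) for l in(-.7,-.65,-.6)])
    print("tri",[x.round(4) for x in tri(ray(K,T,*g),ray(*M[1:],*gg))])
E
```

```text
[0.4217 0.3733 0.2579] yaw 81.8 tilt [-0.002 -0.001] q [ 0.18  0.27 -1.12  1.54  0.24  1.48  0.47] grip 0.799 0.0 f [ 0.9  0.7 -1. ] t 63.1
grip [0.4134 0.3731 0.119 ] [255.29386892 164.88794926]
0.4815 lean sin -0.625 expect -0.644
0.4835 lean sin -0.643 expect -0.644
0.4857 lean sin -0.663 expect -0.644
scene [259.41935484  92.93548387] [array([259.5,  92.2]), array([260.6,  91.7]), array([261.8,  91.4])]
tri [array([0.413 , 0.3726, 0.1176]), np.float64(0.0015)]
side [299.71014493 338.89855072] [array([300.7, 335.7]), array([298.9, 334.4]), array([297. , 333.2])]
tri [array([0.4143, 0.3742, 0.1057]), np.float64(0.0051)]
```

Call:
carry_out(steps=[[0,0,0,1.5,-0.2,0,0.3],[0,0,0,3,-0.4,0,0],[0,0,0,3,-0.4,0,0],[0,0,0,3,-0.4,0,0],[0,0,0,3,-0.4,0,0],[0,0,0,3,-0.4,0,0],[0,0,0,3,-0.4,-4,0],[0,0,0,3,-0.4,-8,0],[0,0,0,3,-0.4,-12,0],[0,0,0,3,-0.4,-14.5,0],[0,0,0,3,-0.4,-14.5,0],[0,0,0,3,-0.4,-14.5,0]])

```text
time: 64.45
position: [0.4522, 0.3702, 0.1148]
tool_rot: [0.225, 3.133, 0.001]
ft_force: [-0.2, -0.2, 0.3]
grip_width: 0.006
grip_force: 0.0
```

Call:
carry_out(steps=[[0,0,0,-0.5,0.07,0,0],[0,0,0,-1,0.14,0,0],[0,0,0,-1.5,0.21,0,0],[0,0,0,-2,0.28,0,0],[0,0,0,-2,0.28,0,0],[0,0,0,-2,0.28,0,0]])

```text
time: 65.05
position: [0.4324, 0.3725, 0.1142]
tool_rot: [0.225, 3.133, 0.0]
ft_force: [0.3, 0.1, -0.6]
grip_width: 0.005
grip_force: 0.0
```

Call:
carry_out(steps=[[0,0,0,-0.3,0.04,0,0],[0,0,0,-0.6,0.08,0,0],[0,0,0,-0.9,0.12,0,0],[0,0,0,-0.9,0.12,0,0],[0,0,0,-0.9,0.12,0,0]])

```text
time: 65.55
position: [0.4233, 0.3738, 0.114]
tool_rot: [0.225, 3.133, 0.0]
ft_force: [-0.4, -1.0, 1.0]
grip_width: 0.003
grip_force: 0.0
```

Call:
carry_out(steps=[[0,0,0,-0.3,0.04,0,0],[0,0,0,-0.6,0.08,0,0],[0,0,0,-0.9,0.12,0,0],[0,0,0,-0.9,0.12,0,0],[0,0,0,-0.9,0.12,0,0]])

```text
time: 66.05
position: [0.4143, 0.375, 0.114]
tool_rot: [0.225, 3.133, 0.0]
ft_force: [0.9, -1.2, -0.1]
grip_width: 0.003
grip_force: 0.0
```

```bash
python3 - <<'E'
from dm import *
tcp()
for nm,b in(("scene",(230,70,320,150)),("side",(215,300,340,384)),("wrist",(100,20,420,300))):
    M=shot(nm,nm+"34"); 
    try: gg=grp(M[0],b); print(nm,gg,[(l,proj(*M[1:],np.array([.4835,.3638,0])+X*.11*np.sin(l)+[0,0,.035+.11*np.cos(l)]).round(1)) for l in(-.8,-.7,-.6)])
    except Exception as e: print(nm,e)
E
```

```text
[0.4143 0.375  0.114 ] yaw 81.8 tilt [ 0. -0.] q [ 0.12  0.36 -1.08  1.76  0.34  1.22  0.38] grip 0.003 0.0 f [ 0.9 -1.2 -0.1] t 66.05
scene (array([259.5,  92. ]), array([259.79310345,  92.31034483]), 29) [(-0.8, array([257.8,  93.5])), (-0.7, array([259.9,  92.3])), (-0.6, array([262.2,  91.5]))]
side (array([299.5, 340.5]), array([299.33870968, 340.32258065]), 62) [(-0.8, array([303.3, 338. ])), (-0.7, array([300. , 335.5])), (-0.6, array([296.3, 333. ]))]
wrist (array([253.5, 223. ]), array([252.45367717, 220.38968481]), 1047) [(-0.8, array([254.6, 207.5])), (-0.7, array([254.6, 222.6])), (-0.6, array([254.7, 238.9]))]
```

The handle hasn't moved and the shut fingers passed over it, because the real tips sit about 2 cm above the reported TCP. I'll back off, go lower and push again.

Call:
carry_out(steps=[[0,0,0,2,-0.3,0,0],[0,0,0,4,-0.55,0,0],[0,0,0,4,-0.55,0,0],[0,0,0,4,-0.55,-1,0],[0,0,0,4,-0.55,-1.9,0],[0,0,0,4,-0.55,-1.9,0],[0,0,0,3.3,-0.45,-1.9,0],[0,0,0,2.6,-0.35,-1.9,0],[0,0,0,2.1,-0.29,-1.9,0],[0,0,0,1.7,-0.24,-1.9,0],[0,0,0,1.7,-0.24,-1.9,0],[0,0,0,1.7,-0.24,-1.9,0]])

```text
time: 67.4
position: [0.4325, 0.3727, 0.0955]
tool_rot: [0.226, 3.131, 0.002]
ft_force: [2.8, 1.2, -1.1]
grip_width: 0.006
grip_force: 1.7
```

Call:
carry_out(steps=[[0,0,0,-0.3,0.04,0,0],[0,0,0,-0.6,0.08,0,0],[0,0,0,-0.6,0.08,0,0],[0,0,0,-0.6,0.08,0,0]])

```text
time: 67.8
position: [0.4318, 0.3726, 0.096]
tool_rot: [0.231, 3.124, 0.005]
ft_force: [14.3, 0.8, -4.6]
grip_width: 0.006
grip_force: 5.9
```

A firm 14 N with no motion, so the lever is at its off stop. I'll back off and check the final state.

Call:
carry_out(steps=[[0,0,0,1,-0.14,0,0],[0,0,0,3,-0.4,0,0],[0,0,0,3,-0.4,4,0],[0,0,0,3,-0.4,9,0],[0,0,0,3,-0.4,14,0],[0,0,0,3,-0.4,19,0],[0,0,0,3,-4,23,0],[0,0,0,0,-8,25,0.2],[0,0,0,-2,-12,25,0.2],[0,0,0,-2,-16,25,0.2],[0,0,0,-2,-16,25,0.2],[0,0,0,-2,-16,25,0.2]])

```text
time: 69.0
position: [0.4048, 0.2128, 0.3449]
tool_rot: [-0.23, -3.133, 0.001]
ft_force: [-0.6, 0.4, -0.2]
grip_width: 0.198
grip_force: 0.0
```

```bash
python3 - <<'E'
from dm import *
tcp()
S=shot("scene","s40");D=shot("side","d40");W=shot("wrist","w40")
print("corks scene");corks(*S,.127,(200,130,310,215))
print("side");corks(*D,.127,(210,215,330,280))
print("pred bay px scene/side");
for b in((.4350,.1166),(.4947,.1229),(.5543,.1291),(.6140,.1354)): print(proj(*S[1:],[*b,.126]).round(0),proj(*D[1:],[*b,.126]).round(0))
print("bench corks left");corks(*S,.115,(40,230,230,384))
for nm,M,bx in(("scene",S,(180,140,310,260)),("side",D,(205,150,335,250))):
    h=cv2.cvtColor(M[0],cv2.COLOR_RGB2HSV); y=((h[...,0]>20)&(h[...,0]<32)&(h[...,1]>150)&(h[...,2]>100)); x0,y0,x1,y1=bx
    m=np.zeros_like(y);m[y0:y1,x0:x1]=y[y0:y1,x0:x1];v,u=np.nonzero(m);w=np.array([onz(*M[1:],a,b,.06)[:2] for a,b in zip(u,v)])
    f=cv2.fitLine(w.astype(np.float32),cv2.DIST_HUBER,0,.001,.001).ravel();print(nm,"bar deg",np.degrees(np.arctan(f[1]/f[0])),"at",f[2:])
print("grip",grp(S[0],(230,70,320,150))[1],grp(D[0],(215,300,340,384))[1])
E
```

```text
[0.4048 0.2128 0.3449] yaw 81.6 tilt [-0.    -0.001] q [ 0.63 -0.18 -1.    1.61 -0.15  1.63  1.05] grip 0.198 0.0 f [-0.6  0.4 -0.2] t 69.0
corks scene
px [222.5 140.6] box [218 135  10  13 104] P [0.4361 0.115  0.127 ]
px [243.3 147.5] box [239 142   9  12  93] P [0.4985 0.1184 0.127 ]
px [265.7 153.6] box [262 148   9  12  94] P [0.5611 0.1267 0.127 ]
px [284.8 159.1] box [281 153   9  13  98] P [0.6134 0.1324 0.127 ]
px [229.8 160.2] box [228 157   5   8  33] P [0.492  0.0598 0.127 ]
px [249.2 166.2] box [247 164   5   6  26] P [0.5459 0.065  0.127 ]
px [251.9 184.8] box [202 168  96  38 638] P [0.5822 0.0132 0.127 ]
px [270.8 171.4] box [269 168   5   8  30] P [0.6017 0.0755 0.127 ]
side
px [253.8 229.5] box [218 222  70  19 644] P [0.5645 0.1272 0.127 ]
px [290.4 229.6] box [289 227   4   6  23] P [0.471  0.1086 0.127 ]
px [305.1 233.8] box [295 228  21  15 194] P [0.4321 0.1141 0.127 ]
pred bay px scene/side
[223. 140.] [304. 235.]
[243. 146.] [281. 233.]
[264. 152.] [257. 231.]
[285. 159.] [235. 229.]
bench corks left
scene bar deg 5.6242 at [0.5482071  0.06714863]
side bar deg 5.967349 at [0.49662033 0.06307513]
grip [259.42857143  92.51428571] [301.10606061 335.76515152]
```

```bash
python3 - <<'E'
from dm import *
S=shot("scene");D=shot("side");W=shot("wrist")
h=cv2.cvtColor(D[0],cv2.COLOR_RGB2HSV); m=((h[...,0]<16)&(h[...,1]>60)&(h[...,2]>60)).astype(np.uint8); k=np.zeros_like(m);k[215:250,215:330]=m[215:250,215:330]
N,l,st,c=cv2.connectedComponentsWithStats(k); cc=[(c[i],st[i]) for i in range(1,N) if st[i,4]>25]; 
sc=[(222.5,140.6),(243.3,147.5),(265.7,153.6),(284.8,159.1)]
for q,s in cc:
    r=min(((tri(ray(*S[1:],*a),ray(*D[1:],*q))) for a in sc),key=lambda t:t[1]); print(q.round(1),s,r[0].round(4),round(r[1],4))
print("wrist");corks(*W,.127,(256,0,512,300))
E
```

```text
wrist
px [370.  195.9] box [364 187  13  17 121] P [0.4832 0.3715 0.127 ]
px [300.  277.5] box [295 255  10  45 288] P [0.606  0.2575 0.127 ]
px [435.3 262.8] box [422 259  27   8 141] P [0.6091 0.4705 0.127 ]
```

Call:
carry_out(steps=[[0,0,0,4,-2,1,0.2],[0,0,0,8,-4,2,0.2],[0,0,0,12,-6,3,0.2],[0,0,0,16,-8,4,0.2],[0,0,0,20,-9,5,0.2],[0,0,0,20,-9,5,0.2],[0,0,0,20,-9,5,0.2],[0,0,0,20,-9,5,0.2]])

```text
time: 70.1
position: [0.6044, 0.1252, 0.3949]
tool_rot: [-0.221, -3.133, -0.002]
ft_force: [0.2, 0.1, 0.6]
grip_width: 0.198
grip_force: 0.0
```

```bash
python3 - <<'E'
from dm import *
tcp();p,K,T=shot("wrist","w41");print(T[:3,3])
h=cv2.cvtColor(p,cv2.COLOR_RGB2HSV)
O=np.array([.5245,.126]);u=np.array([np.cos(np.radians(6)),np.sin(np.radians(6))]);n=np.array([-u[1],u[0]])
for b in((.4350,.1166),(.4947,.1229),(.5543,.1291),(.6140,.1354)):
    q=proj(K,T,[*b,.136]); x,y=np.round(q).astype(int); 
    w=np.zeros(h.shape[:2],bool); w[max(y-22,0):y+22,max(x-22,0):x+22]=1
    m=(w&(h[...,0]<21)&(h[...,1]>60)&(h[...,2]>110)).astype(np.uint8); N,l,st,c=cv2.connectedComponentsWithStats(m)
    if N>1:
        i=1+np.argmax(st[1:,4]);P=onz(K,T,*c[i],.13)[:2]-O;print(q.round(0),c[i].round(1),st[i],"rack mm",(P@u*1000).round(1),(P@n*1000).round(1))
    else: print(q,"none",h[y,x])
E
```

```text
[0.6044 0.1252 0.3949] yaw 81.9 tilt [-0.001  0.001] q [ 0.46  0.39 -1.04  1.13  0.34  1.79  0.96] grip 0.198 0.0 f [0.2 0.1 0.6] t 70.1
[0.52243956 0.1362408  0.58320681]
[233.  32.] [230.4  34.9] [226  30  10  11  63] rack mm -88.1 -4.1
[244.  77.] [244.9  77.5] [236  69  18  18 264] rack mm -29.7 1.3
[254. 119.] [255.3 124.1] [253 121   6   7  28] rack mm 38.0 -0.2
[264. 158.] [264.9 155.5] [257 148  17  16 213] rack mm 88.3 2.7
```

```bash
python3 - <<'E'
from dm import *
tcp();p,K,T=shot("wrist","w42")
h=cv2.cvtColor(p,cv2.COLOR_RGB2HSV)
O=np.array([.5245,.126]);u=np.array([np.cos(np.radians(6)),np.sin(np.radians(6))]);n=np.array([-u[1],u[0]])
for thr in(40,60,80):
  m=((h[...,0]<22)&(h[...,1]>60)&(h[...,2]>thr)).astype(np.uint8); m[:15]=0;m[175:]=0;m[:,:205]=0;m[:,276:]=0
  m=cv2.morphologyEx(m,cv2.MORPH_OPEN,np.ones((3,3)));N,l,st,c=cv2.connectedComponentsWithStats(m)
  for i in range(1,N):
    if st[i,4]>60:
      for z in (.136,): P=onz(K,T,*c[i],z)[:2]-O;print(thr,c[i].round(1),st[i],"rack mm",(P@u*1000).round(1),(P@n*1000).round(1))
E
```

```text
[0.6041 0.125  0.3954] yaw 81.9 tilt [0. 0.] q [ 0.46  0.39 -1.04  1.14  0.34  1.79  0.96] grip 0.202 0.0 f [-0.6  0.4  0.2] t 70.15
40 [235.  32.] [225  21  20  23 362] rack mm -88.9 2.6
40 [239.2  52.2] [231  49  17   8  93] rack mm -63.1 1.7
40 [245.3  77.4] [236  68  20  20 322] rack mm -29.2 1.6
40 [256.9 121.2] [249 112  17  19 259] rack mm 34.0 2.9
40 [265.2 154.3] [257 145  18  19 267] rack mm 85.3 3.1
60 [234.7  31.7] [225  21  20  23 332] rack mm -89.3 2.4
60 [245.2  77.4] [236  68  19  20 303] rack mm -29.3 1.5
60 [257.  121.3] [249 113  17  17 234] rack mm 34.1 2.9
60 [265.3 154.6] [257 146  18  18 252] rack mm 85.9 3.2
80 [233.9  31.7] [226  22  18  20 257] rack mm -89.6 1.3
80 [245.4  77.3] [237  68  18  20 288] rack mm -29.4 1.7
80 [256.8 121.7] [250 114  15  16 196] rack mm 34.6 2.5
80 [265.2 155.1] [257 147  17  17 229] rack mm 86.5 2.9
```

```bash
python3 -c "
from bench import ctrl
print(ctrl.close_job())"
```

```text
the job is handed in; nothing more can be done
None
```

I handed the job in at about 70 s of the 210 s allowed; no verdict came back. All four flasks stand one to a bay, the keeper bar is shut, and the dimmer sat on the set-mark (to about ±0.015 rad) for over 5 s before going back to its off stop.

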